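# Interleave two marble serving slabs in their buffet cradle

### The arm

A 6-joint arm with a two-finger parallel gripper is mounted at the origin on the work surface. World frame = base frame: x ahead of the robot, y to its left, z up, the work surface at z = 0. Lengths are in m, angles in rad, forces in N, time in s.
With the tool pointing down it reaches from about 0.3 to 0.875 m from the base axis. Payload 4.2 kg.
Tool frame: the origin (TCP) lies on the centre line of the jaws, within the pads' length; the fingertips stand 22 mm ahead of it and the grasp point (between the pads) lies 3 mm ahead of it; z points along the fingers, y is the direction in which the jaws open and shut (so a half turn about z gives the same grasp; the last joint's range is limited). The gripper opens to 85 mm and grips with 20 to 120 N. Pads are 22 mm wide; open, the fingers measure 114 mm over their backs; the gripper's body (76 mm by 85 mm) begins 54 mm behind the grasp point. The pads swing forward as they close: fully open they stand 13 mm farther back than shut.
Start: joints at [-1.319, 0.32, 1.565, -0, 1.257, -0.02], TCP at [0.154, -0.554, 0.253] pointing down, gripper open.
Joint ranges: [-3.11, 3.11], [-0.84, 2.01], [0.21, 2.61], [-1.34, 4.49], [0.05, 2.63], [-2.56, 2.56]. Speed limits (rad/s): [2.57, 2.57, 3.14, 3.14, 3.14, 3.14].

### API

Orientations are given as a unit quaternion [w, x, y, z].
In Python, from rig import bot gives the robot as it stands.
- The arm moves only by the tool apply_moves, never from a script. Its argument "targets" is a list of rows, each a list of 7 numbers: the opening in per cent of the stroke, from 0 (shut) to 100 (fully open), then the shift along the tool's x, y, z in mm, then the turn, a rotation vector about the tool's x, y, z in degrees. A call has 1 to 12 rows; each row shifts and turns the pose as measured when the row begins, along the tool's axes as they then stand; what a row does not reach is not made up. A row lasts 1/10 s, in which the tool goes at most 50 mm and 8.59 degrees, less where a joint would pass 70% of its speed; a pose out of reach is approached as far as the arm can. A call with a gripper value outside its range is refused whole. The fingers move at their own pace and stop on an object; "grip_force" is the grip in N (left out, the last holds). Time passes only in rows, so rows that do not move let the fingers close. It gives the time, the measured TCP pose, the force and the opening at its end, in the units of the state.
- bot.get_state(): the state, without advancing time (a new reading comes with each control period).
- bot.capture(name): name is "scene" or "top"; returns the picture (400x640x3 uint8, blue, green, red); there is no depth.
- bot.get_calibration(name): a dict with "K" (3x3 intrinsics, pixels), "rvec" (rotation vector, rad) and "tvec" (3), from world to camera coordinates, as OpenCV has them. Camera axes: x right, y down, z forward; pixel columns grow to the right and rows downward; lengths in m; the calibration is good to about 2 mm. A picture is of the moment at which its call begins. get_calibration takes no time and is no camera call.
- bot.finish_job(): hands the job in, once; it reports no verdict.
The state is a dict: "clock": time; "qpos": joint angles; "joint_vel": joint speeds; "joint_efforts": joint torques, N m; "ee_pos": TCP position; "tool_rot": TCP orientation; "contact_force": force on the tool from outside, world axes, zero at the start; "wrist_torque": the same for the moment, N m; "opening": opening from 0.0 (shut) to 1.0 (fully open).
Only numpy, scipy, OpenCV 4.12 (cv2) and the standard library are available. Lean on these libraries where they do the work, as an engineer would, in place of code of your own. Each camera call takes 0.05 s, during which the arm holds its last target.

### The job

Take the cork separator out of its steel rack and lay it flat on the marble slab that is already in the wooden cradle, then set the other marble slab gently on top of it. Square the stack up so that both slabs and the separator sit flush against the two fence blocks and the end stop, let go, and leave the slate slab and the tableware where they are.

Things in the scene. Friction and masses are not known exactly. Their poses are not given: they have to be found in the camera images.
- cradle: Fixed wooden stacking cradle. Base board 12 mm thick, from -46 to +28 mm along its x and -86 to +104 mm along its y, with a fence at -x (the robot's side) and an end stop at +y (robot's left), open on the other two sides, where slabs overhang the base by 4 mm. Origin on the counter under where a slab's centre lies when flush with both; z up. Turned by up to 0.25 rad.
- fence (a point): Middle of the fence, at the level of its top (46 mm above the counter), on the inner face line, at x = -32 mm in the cradle's frame. The fence is two wooden blocks 14 mm thick, spanning y = -84..-48 and +48..+84 mm in the cradle's frame; the 96 mm between them is open for a finger.
- end_stop (a point): Top of the inner face of the end stop, 90 mm from the cradle's origin along its y, 46 mm above the counter. The stop is one wooden block 14 mm thick spanning x = -20..+20 mm in the cradle's frame.
- lower_slab: White marble slab 64 x 180 x 14 mm (x, y, z), about 0.45 kg, already lying loose in the cradle, long side along the cradle's y, 1 to 6 mm short of fence and end stop. Origin at its centre (19 mm above the counter); its top is 26 mm above the counter.
- upper_slab: The other white marble slab, same size (64 x 180 x 14 mm along x, y, z; about 0.45 kg), lying flat on the counter. Origin at its centre.
- slate_slab: Dark grey slate slab of the same size (64 x 180 x 14 mm), lying flat on the counter; not used, to be left alone. Origin at its centre. It and the loose marble slab may swap places.
- separator: Rigid cork board 8 x 180 x 64 mm (x, y, z), about 0.07 kg, with a slab's outline. Starts standing on a long edge in the rack: x is its face normal, y its length, z up. Origin at its centre, 38 mm above the counter at the start (lower edge 6, top edge 70 mm). Either face may be up when laid. Laid right, its centre is 30 mm above the counter, and the upper slab's then 41 mm.
- rack: Fixed low steel rack, base 70 x 150 x 6 mm (x, y, z); four small posts 7 x 10 mm, up to 33 mm above the counter, at x = +-9.5 mm, y = +-60 mm, hold the separator upright in a slot 12 mm wide along the rack's y axis; the middle, between the posts, is free for the fingers. Origin on the counter under its middle.
- cup: White mug 75 mm tall, 76 mm across, bystander. Origin at the centre of its underside.
- tumbler: Glass tumbler 100 mm tall, 70 mm across, bystander. Origin at the centre of its underside.
- jam_jar: Amber jar 85 mm tall, 64 mm across, bystander. Origin at the centre of its underside.
- saucer: White saucer 140 mm across, 18 mm high, bystander. Origin at the centre of its underside.
Mind the look-alikes: they are no part of the job. Of the things like the separator, leave any that is turquoise; of the rest the larger one is meant. What is shaped like the upper_slab but purple is not meant.

How it is judged:
On the way:
1. the separator lies flat on the lower slab, within 20 mm of its flush place, let go and still, before the other slab is on it (x of separator in the frame of cradle between -0.02 and 0.02 m and y of separator in the frame of cradle between -0.02 and 0.02 m and z of separator in the frame of cradle between 0.027 and 0.033 m and angle between the x axis of separator and the z axis of cradle, either way round below 0.12 rad and angle between the y axis of separator and the y axis of cradle, either way round below 0.15 rad and contact force between the fingers and separator below 0.3 N and linear speed of separator below 0.03 m/s and contact force between upper_slab and separator below 0.05 N), for 0.2 s.
At the end, for the whole second after the job is handed in: Lower slab, separator and upper slab lie flat on one another in the cradle in that order, each within 3 mm of flush against the fence blocks and the end stop, square to the cradle within 0.04 rad, at rest (x of lower_slab in the frame of cradle between -0.003 and 0.003 m and y of lower_slab in the frame of cradle between -0.003 and 0.003 m and z of lower_slab in the frame of cradle between 0.016 and 0.022 m and x of separator in the frame of cradle between -0.003 and 0.003 m and y of separator in the frame of cradle between -0.003 and 0.003 m and z of separator in the frame of cradle between 0.027 and 0.033 m and x of upper_slab in the frame of cradle between -0.003 and 0.003 m and y of upper_slab in the frame of cradle between -0.003 and 0.003 m and z of upper_slab in the frame of cradle between 0.038 and 0.044 m and angle between the x axis of separator and the z axis of cradle, either way round below 0.06 rad and angle between the y axis of each of lower_slab, separator, upper_slab and the y axis of cradle, either way round below 0.04 rad and angle between the z axis of upper_slab and the z axis of cradle, either way round below 0.06 rad and linear speed of each of lower_slab, separator, upper_slab below 0.02 m/s); the robot touches nothing.
It fails at once if the upper slab is banged down or pressed hard on the separator (over 80 N) (contact force between upper_slab and separator above 80 N).
It fails at once if the slate slab is moved by more than 20 mm (distance of slate_slab from where it was at the start of the episode above 0.02 m).
It fails at once if the mug, tumbler, jar or saucer is moved by more than 20 mm (distance of any of cup, tumbler, jam_jar, saucer from where it was at the start of the episode above 0.02 m).
It also fails if it takes over 72 s, if anything falls off the work surface, if the arm or the gripper's body presses on something with over 40 N, if the wrist force passes 120 N, or if a joint passes its speed limit or range.

## Working session

There is one attempt and no reset: what is moved stays moved. The work goes in short steps, Python scripts to look and compute and a tool call to move; the robot and the scene stay as the last step left them, time stands still between calls to the robot, and variables do not carry over. Pictures are saved under pics/ and viewed, and the job is handed in when it is done.

Besides the shell and the picture viewer there is one more tool, called after ">>>" by a JSON object that holds its "api" and its "payload", one argument or row to a line. apply_moves: Moves the arm, as the interface text tells. Its arguments: {"type":"object","properties":{"targets":{"type":"array"},"grip_force":{"type":"number"}},"required":["targets"]}

```bash
mkdir -p pics; ls; python3 - <<'E'
from rig import bot
import cv2
print(bot.get_state())
for n in("scene","top"):
    im=bot.capture(n); cv2.imwrite(f"pics/{n}0.png",im); c=bot.get_calibration(n); print(n,c)
E
```

```text
pics
{'clock': 0.0, 'qpos': array([-1.31902831e+00,  3.20279834e-01,  1.56564243e+00, -1.05638168e-05,
        1.25741249e+00, -2.00129977e-02]), 'joint_vel': array([ 1.73316842e-03, -3.56620189e-04,  1.24914430e-03, -1.42920405e-04,
       -3.94351759e-04,  1.93036016e-05]), 'joint_efforts': array([ 3.85200565e-04, -4.15526712e+01, -2.34160602e+01,  1.16087544e-04,
        8.29850935e-03, -6.52567152e-06]), 'ee_pos': array([ 0.15424133, -0.5534822 ,  0.25250337]), 'tool_rot': array([-8.64625527e-04,  9.90780488e-01,  1.35474228e-01, -1.05698666e-04]), 'contact_force': array([-0.36266927, -0.31320324,  0.46162239]), 'wrist_torque': array([0.05174333, 0.00843303, 0.01821892]), 'opening': 0.9958478890585613}
scene {'K': array([[475.21766912,   0.        , 321.75915574],
       [  0.        , 475.21766912, 199.89653002],
       [  0.        ,   0.        ,   1.        ]]), 'rvec': array([ 0.96026644,  2.54419616, -0.98512544]), 'tvec': array([ 0.30311702, -0.27454395,  2.01514907])}
top {'K': array([[519.3798505 ,   0.        , 324.16346518],
       [  0.        , 519.3798505 , 201.48754497],
       [  0.        ,   0.        ,   1.        ]]), 'rvec': array([ 2.14232006, -2.19349153,  0.10728589]), 'tvec': array([0.14401402, 0.47181456, 1.63919315])}
```

View pics/scene0.png

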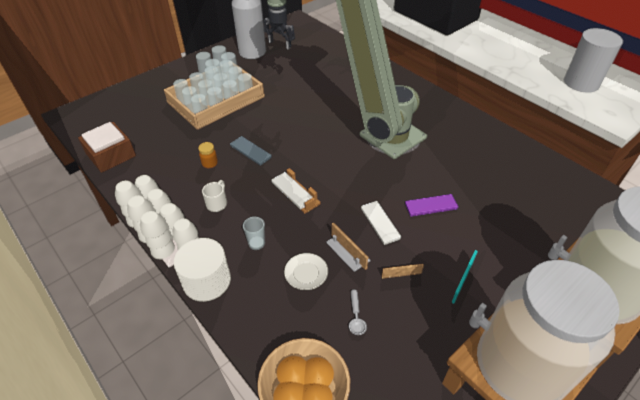

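View pics/top0.png

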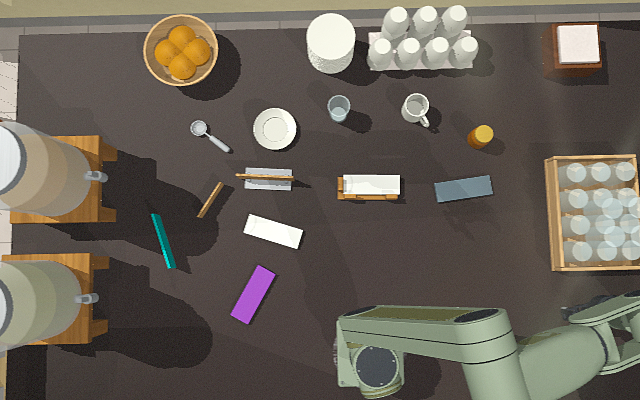

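```bash
cat > h.py <<'E'
import cv2,numpy as np
from rig import bot
C={n:bot.get_calibration(n) for n in("scene","top")}
def proj(n,P):
    c=C[n]; return cv2.projectPoints(np.array(P,float).reshape(-1,1,3),c['rvec'],c['tvec'],c['K'],None)[0].reshape(-1,2)
def ray(n,px):
    c=C[n];R=cv2.Rodrigues(c['rvec'])[0]
    d=R.T@np.linalg.inv(c['K'])@np.array([px[0],px[1],1.]); return -R.T@c['tvec'].ravel(),d
def onz(n,px,z):
    o,d=ray(n,px); return (o+d*(z-o[2])/d[2])[:2]
def crop(n,im,x0,y0,w,h,s,name):
    c=cv2.resize(im[y0:y0+h,x0:x0+w],None,fx=s,fy=s,interpolation=cv2.INTER_CUBIC); cv2.imwrite(f"pics/{name}.png",c)
E
python3 - <<'E'
from h import *
print(proj("top",[[0,0,0],[.5,0,0],[.5,.3,0],[.154,-.554,.25]]),proj("scene",[[0,0,0],[.5,0,0],[.5,.3,0],[.154,-.554,.25]]))
print(ray("top",(0,0))[0],ray("scene",(0,0))[0])
for p in [(268,179),(272,231),(370,185),(463,189),(210,199),(163,240),(253,294)]: print(p,onz("top",p,0.02))
t=cv2.imread("pics/top0.png");s=cv2.imread("pics/scene0.png")
crop("t",t,190,150,220,110,3.6,"c1"); crop("s",s,260,160,160,120,5,"c2")
E
```

```text
[[369.79443916 350.9824219 ]
 [364.82891507 193.65857261]
 [272.66336239 195.84277763]
 [580.39734076 305.04952345]] [[393.24099632 135.152866  ]
 [302.46130312 192.21358985]
 [357.86455142 239.6202182 ]
 [280.07950908  43.15357683]]
[0.30647655 0.13046734 1.67909309] [1.24877522 0.97624518 1.30980376]
(268, 179) [0.55273615 0.3122978 ]
(272, 231) [0.3847633 0.3016091]
(370, 185) [ 0.52535467 -0.01596798]
(463, 189) [ 0.50524043 -0.31440395]
(210, 199) [0.49228492 0.49961295]
(163, 240) [0.36426927 0.6498058 ]
(253, 294) [0.18751903 0.36419613]
```

View pics/c1.png

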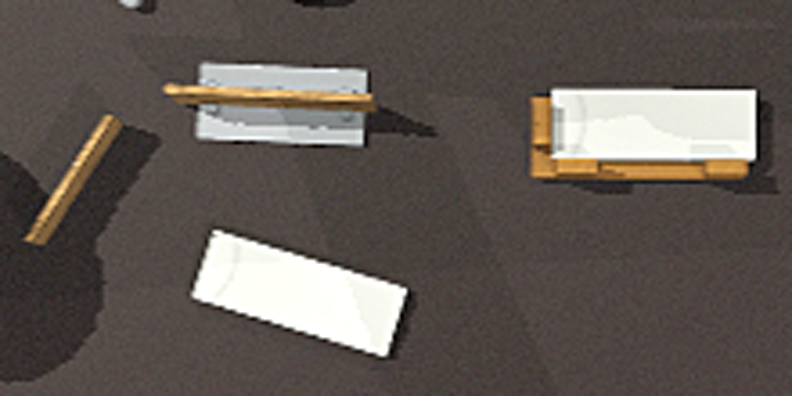

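View pics/c2.png

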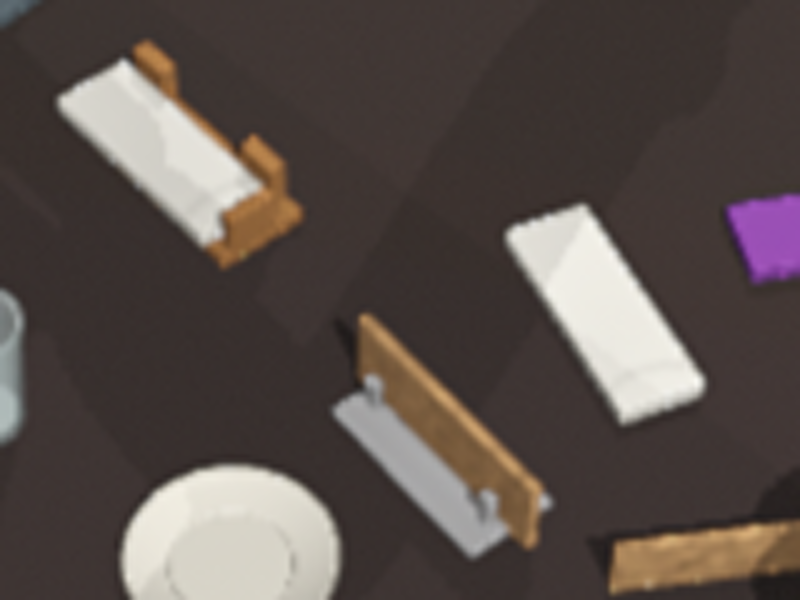

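```bash
python3 - <<'E'
from h import *
t=cv2.imread("pics/top0.png");s=cv2.imread("pics/scene0.png")
crop("t",t,330,165,80,45,10,"d1"); crop("s",s,265,162,64,58,10,"d2")
crop("t",t,230,160,80,40,10,"d3"); crop("s",s,322,215,56,60,10,"d4")
crop("t",t,238,206,72,50,10,"d5"); crop("s",s,355,195,56,55,10,"d6")
E
```

```text
(no output)
```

View pics/d1.png

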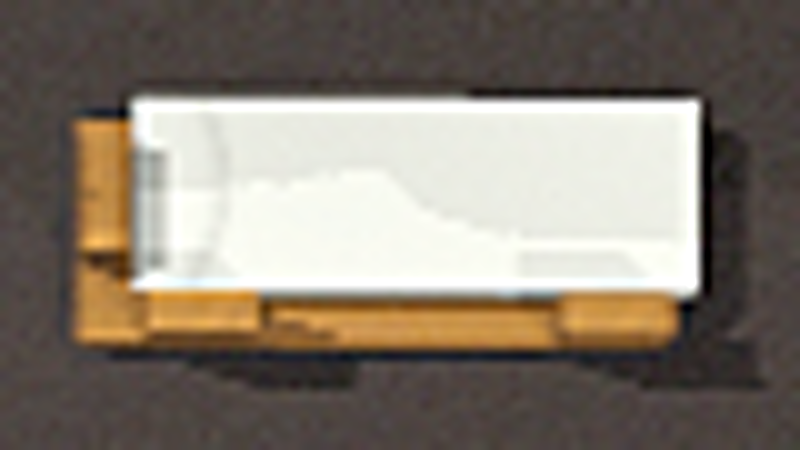

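View pics/d2.png

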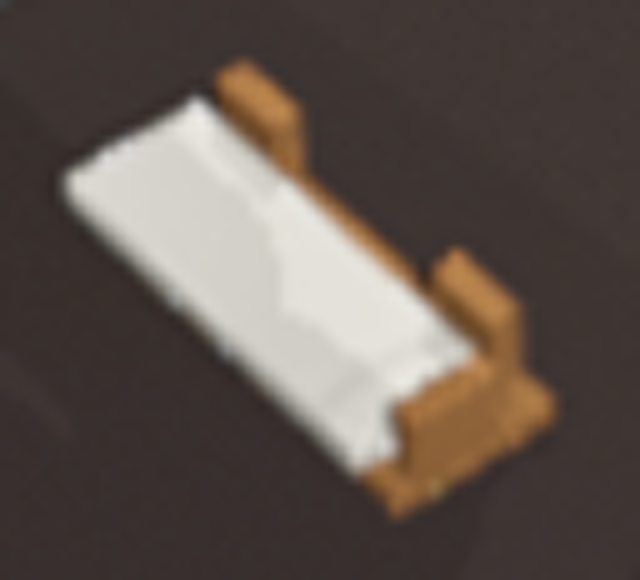

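View pics/d3.png

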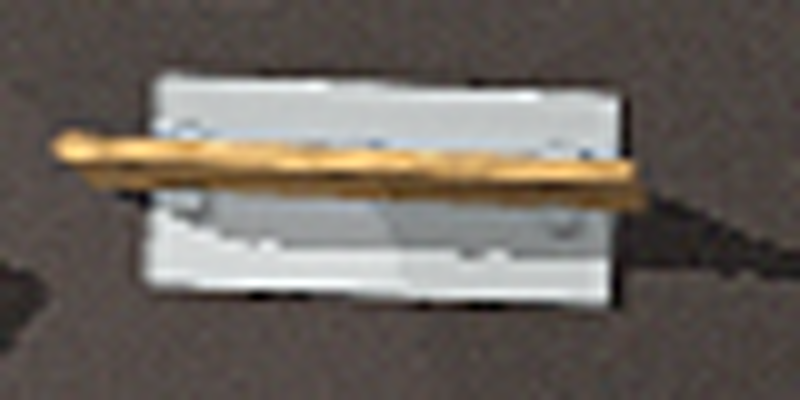

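View pics/d4.png

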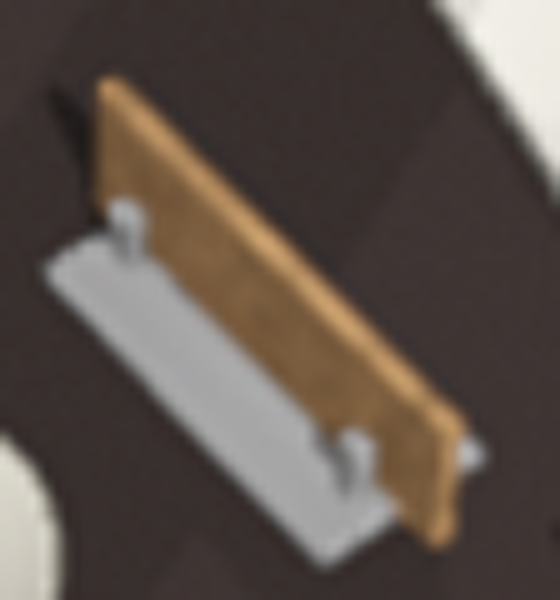

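View pics/d5.png

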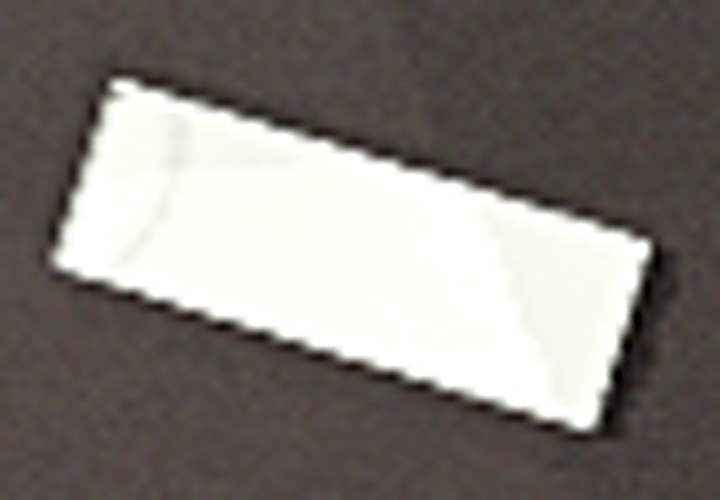

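View pics/d6.png

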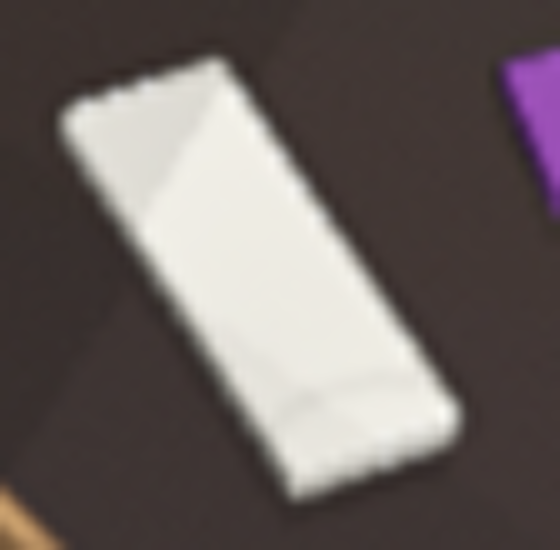

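```bash
cat > fit.py <<'E'
from h import *
from scipy.optimize import least_squares
def fit(obs,x0,zfree=True,name=""):
    # obs: (cam, offx,offy,scale, local xyz, px,py)
    def res(p):
        c,s=np.cos(p[3]),np.sin(p[3]); r=[]
        for cam,o,L,q in obs:
            w=[p[0]+c*L[0]-s*L[1],p[1]+s*L[0]+c*L[1],L[2]+p[2]]
            u=(np.array(q)+.5)/10-.5+np.array(o); 
            r.append(proj(cam,w)[0]-u)
        r=np.array(r)
        return np.r_[r.ravel(),0 if zfree else p[2]*1e5]
    s=least_squares(res,x0,loss="soft_l1",f_scale=.5)
    r=res(s.x)[:-1].reshape(-1,2); print(name,s.x.round(4),"res px",np.abs(r).max(1).round(1)); return s.x
E
cat > m1.py <<'E'
from fit import *
T,S="top","scene"
o1=(330,165);o2=(265,162);o3=(230,160);o4=(322,215);o5=(238,206);o6=(355,195)
def slab(ot,os_,t,s,zt=.007):
    o=[(T,ot,(a*.032,b*.09,zt),q) for (a,b,q) in t]+[(S,os_,(a*.032,b*.09,zt),q) for (a,b,q) in s]; return o
for zf in (True,False):
    pass
low=slab(o1,o2,[(1,1,(131,97)),(1,-1,(702,97)),(-1,-1,(700,294)),(-1,1,(131,290))],[(-1,-1,(198,97)),(1,-1,(65,183)),(1,1,(347,447)),(-1,1,(480,350))])
fit(low,[.525,-.016,.019,0],name="lower")
up=slab(o5,o6,[(1,1,(112,80)),(1,-1,(652,242)),(-1,-1,(598,432)),(-1,1,(52,265))],[(-1,-1,(220,60)),(1,-1,(62,112)),(-1,1,(462,405)),(1,1,(292,475))])
fit(up,[.385,.30,.007,-.28],name="upper")
cr=[(T,o1,(.02,.104,.046),(75,118)),(T,o1,(-.02,.104,.046),(75,248)),(T,o1,(.02,.09,.046),(130,118)),
(T,o1,(-.032,.084,.046),(147,292)),(T,o1,(-.046,.048,.046),(263,333)),(T,o1,(-.046,-.084,.046),(680,335)),(T,o1,(-.032,-.048,.046),(560,292)),
(S,o2,(-.046,-.084,.046),(243,60)),(S,o2,(-.032,-.084,.046),(218,80)),(S,o2,(-.046,-.048,.046),(302,110)),(S,o2,(-.046,.048,.046),(458,250)),(S,o2,(-.032,.048,.046),(432,268)),(S,o2,(-.046,.084,.046),(522,305)),
(S,o2,(.028,.104,0),(398,518)),(S,o2,(-.046,.104,.012),(555,402)),(S,o2,(.02,.104,.046),(402,410))]
fit(cr,[.525,-.016,0,0],name="cradle")
sep=[(T,o3,(.004,.09,.032),(65,133)),(T,o3,(-.004,.09,.032),(62,163)),(T,o3,(.004,-.09,.032),(633,160)),(T,o3,(-.004,-.09,.032),(635,182)),
(S,o4,(-.004,-.09,.032),(118,78)),(S,o4,(.004,-.09,.032),(97,92)),(S,o4,(.004,.09,.032),(440,420)),(S,o4,(-.004,.09,.032),(462,410)),(S,o4,(.004,.09,-.032),(437,548)),(S,o4,(.004,-.09,-.032),(97,205))]
fit(sep,[.55,.31,.038,0],name="sep")
rk=[(T,o3,(.035,.075,.006),(155,75)),(T,o3,(.035,-.075,.006),(622,92)),(T,o3,(-.035,-.075,.006),(612,305)),(T,o3,(-.035,.075,.006),(148,288)),(S,o4,(.035,-.075,.006),(45,268)),(S,o4,(.035,.075,.006),(322,562)),(S,o4,(-.035,.075,.006),(487,455))]
fit(rk,[.55,.31,0,0],name="rack")
E
python3 m1.py
```

```text
lower [ 0.529  -0.0211  0.0183 -0.0257] res px [1.  0.5 0.4 1.  0.7 0.8 1.5 2. ]
upper [ 0.3861  0.2982  0.0046 -0.3152] res px [0.9 0.6 0.4 0.9 0.4 0.6 0.9 1.1]
cradle [ 0.5286 -0.0173 -0.0015 -0.0331] res px [1.2 1.2 0.2 1.  0.6 0.5 0.7 0.6 0.4 0.4 0.5 0.2 0.3 0.5 0.5 1.4]
sep [ 0.5583  0.3166  0.0357 -0.0619] res px [0.3 0.6 0.8 0.5 0.2 0.5 1.4 1.1 0.4 0.2]
rack [ 0.5578  0.3132 -0.0042 -0.0697] res px [1.  0.1 0.1 0.5 0.6 0.9 0.5]
```

```bash
cat > plan.py <<'E'
from h import *
from scipy.spatial.transform import Rotation as R
def Rt(yaw,tilt=0):
    # yaw = angle of cradle-like frame; tool x = +y of frame, tool y=+x, z down; tilt about tool x (deg): + leans tool z to frame -x
    B=np.array([[0,1,0],[1,0,0],[0,0,-1.]])
    return R.from_euler('z',yaw)*R.from_matrix(B)*R.from_euler('x',tilt,degrees=True)
def cur():
    s=bot.get_state(); q=s['tool_rot']; return np.array(s['ee_pos']),R.from_quat([q[1],q[2],q[3],q[0]]),s
def plan(tgt,Rg,op,n=None,vmax=48,wmax=8,start=None):
    p,r,s=cur()
    if start: p,r=start
    for_ = (r.inv()*Rg).as_rotvec(degrees=True)
    d=np.linalg.norm(np.array(tgt)-p)*1000
    n=n or int(max(np.ceil(d/vmax),np.ceil(np.linalg.norm(for_)/wmax),1))
    print("t",round(float(s['clock']),2),"dist",d.round(1),"rot",for_.round(1),"rows",n)
    step=(np.array(tgt)-p)/n
    for i in range(n):
        l=r.inv().apply(step)*1000; w=for_/n
        print([op]+l.round(1).tolist()+w.round(2).tolist()); r=r*R.from_rotvec(w,degrees=True)
def st():
    p,r,s=cur(); print("t",round(float(s['clock']),2),"p",p.round(4),"yaw",np.degrees(np.arctan2(r.as_matrix()[1,0],r.as_matrix()[0,0])).round(2),"z",r.as_matrix()[:,2].round(3),"F",np.round(s['contact_force'],1),"op",round(float(s['opening']),3),"q",np.round(s['qpos'],2))
E
python3 - <<'E'
from plan import *
plan([.558,.315,.22],Rt(-.066),100)
E
```

```text
t 0.1 dist 958.3 rot [ -0.1  -0.1 -70.6] rows 20
[100, 31.1, -36.4, 1.7, -0.0, -0.0, -3.53]
[100, 33.3, -34.4, 1.7, -0.0, -0.0, -3.53]
[100, 35.3, -32.3, 1.7, -0.0, -0.0, -3.53]
[100, 37.3, -30.1, 1.7, -0.0, -0.0, -3.53]
[100, 39.1, -27.7, 1.7, -0.0, -0.0, -3.53]
[100, 40.7, -25.3, 1.7, -0.0, -0.0, -3.53]
[100, 42.2, -22.7, 1.7, -0.0, -0.0, -3.53]
[100, 43.5, -20.1, 1.7, -0.0, -0.0, -3.53]
[100, 44.6, -17.3, 1.7, -0.0, -0.0, -3.53]
[100, 45.6, -14.6, 1.7, -0.0, -0.0, -3.53]
[100, 46.4, -11.7, 1.7, -0.0, -0.0, -3.53]
[100, 47.1, -8.8, 1.6, -0.0, -0.0, -3.53]
[100, 47.5, -5.9, 1.6, -0.0, -0.0, -3.53]
[100, 47.8, -3.0, 1.6, -0.0, -0.0, -3.53]
[100, 47.9, -0.0, 1.6, -0.0, -0.0, -3.53]
[100, 47.8, 2.9, 1.6, -0.0, -0.0, -3.53]
[100, 47.5, 5.9, 1.6, -0.0, -0.0, -3.53]
[100, 47.1, 8.8, 1.6, -0.0, -0.0, -3.53]
[100, 46.4, 11.7, 1.6, -0.0, -0.0, -3.53]
[100, 45.6, 14.5, 1.6, -0.0, -0.0, -3.53]
```

Things that could be mistaken for the separator, in the top picture:
- The cork board in the rack at (265,177).
- A smaller cork board standing free at (210,199).
- A turquoise board at (163,240).

For the upper slab:
- White slab at (272,231).
- Purple slab at (253,294).
- Slate slab at (463,189).

I choose the larger cork board in the rack and the white slab. Crops d3–d6 confirm both: the board stands in the steel rack with its top edge from about (236,174) to (293,177), and the white slab's corners are at (249,214) and (303,230).

>>> {"api": "apply_moves", "payload": {
  "targets": [
    [100,31,-36,2,0,0,-3.5],
    [100,33,-34,2,0,0,-3.5],
    [100,35,-32,2,0,0,-3.5],
    [100,37,-30,2,0,0,-3.5],
    [100,39,-28,2,0,0,-3.5],
    [100,41,-25,2,0,0,-3.5],
    [100,42,-23,2,0,0,-3.5],
    [100,43.5,-20,2,0,0,-3.5],
    [100,44.5,-17,2,0,0,-3.5],
    [100,45.5,-14.5,2,0,0,-3.5],
    [100,46.5,-12,2,0,0,-3.5],
    [100,47,-9,2,0,0,-3.5]
  ],
  "grip_force": 30
}}

```text
clock: 1.3
ee_pos: [0.3961, -0.0171, 0.2248]
tool_rot: [-0.001, 0.872, 0.489, 0.001]
contact_force: [0.8, -1.6, 0.6]
opening: 0.999
```

```bash
python3 - <<'E'
from plan import *
st();plan([.558,.315,.18],Rt(-.066),100)
E
```

```text
t 1.3 p [ 0.3961 -0.0171  0.2248] yaw 58.54 z [ 0.     0.003 -1.   ] F [ 0.8 -1.6  0.6] op 0.999 q [-0.07  0.06  1.98  0.    1.1   0.47]
t 1.3 dist 372.2 rot [ -0.   -0.2 -27.7] rows 8
[100, 46.0, -4.4, 5.7, -0.0, -0.02, -3.46]
[100, 46.1, -1.6, 5.7, -0.0, -0.02, -3.46]
[100, 46.2, 1.2, 5.7, -0.0, -0.02, -3.46]
[100, 46.0, 4.0, 5.7, -0.0, -0.02, -3.46]
[100, 45.7, 6.7, 5.7, -0.0, -0.02, -3.46]
[100, 45.2, 9.5, 5.6, -0.0, -0.02, -3.46]
[100, 44.6, 12.2, 5.6, -0.0, -0.02, -3.46]
[100, 43.7, 14.8, 5.6, -0.0, -0.02, -3.46]
```

>>> {"api": "apply_moves", "payload": {
  "targets": [
    [100,46,-4.5,6,0,0,-3.5],
    [100,46,-1.5,6,0,0,-3.5],
    [100,46,1,6,0,0,-3.5],
    [100,46,4,6,0,0,-3.5],
    [100,45.5,7,6,0,0,-3.5],
    [100,45,9.5,6,0,0,-3.5],
    [100,44.5,12,6,0,0,-3.5],
    [100,43.5,15,6,0,0,-3.5]
  ]
}}

```text
clock: 2.1
ee_pos: [0.5555, 0.3326, 0.1738]
tool_rot: [-0.0, 0.719, 0.695, -0.001]
contact_force: [0.8, 0.3, 0.5]
opening: 1.006
```

```bash
python3 - <<'E'
from plan import *
st();plan([.558,.315,.08],Rt(-.066),100)
im=bot.capture("scene"); crop("s",im,280,140,160,120,5,"e1")
im=bot.capture("top"); crop("s",im,190,100,160,120,5,"e2")
E
```

```text
t 2.1 p [0.5555 0.3326 0.1738] yaw 88.06 z [-0.001 -0.001 -1.   ] F [0.8 0.3 0.5] op 1.006 q [0.52 0.49 1.5  0.   1.15 0.56]
t 2.1 dist 95.5 rot [-0.1  0.   1.8] rows 2
[100, -8.7, 1.6, 46.9, -0.03, 0.02, 0.92]
[100, -8.7, 1.7, 46.9, -0.03, 0.02, 0.92]
```

View pics/e1.png

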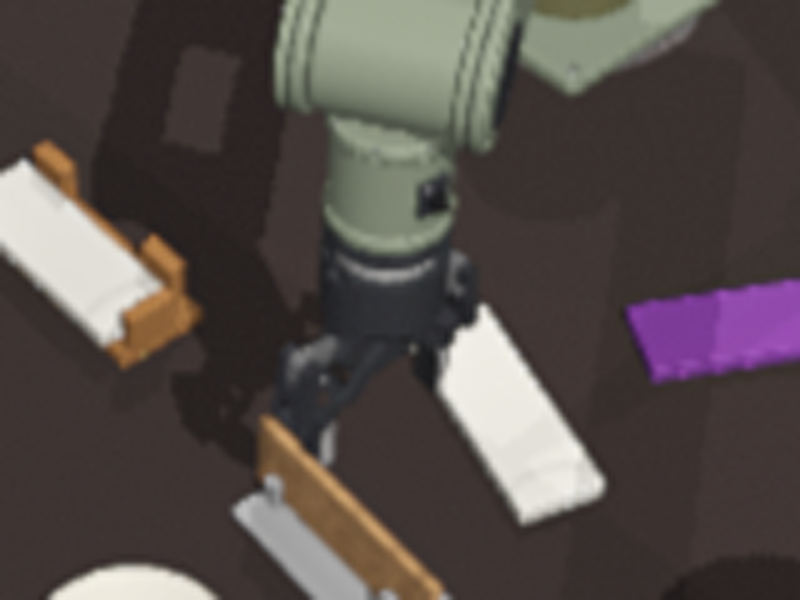

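View pics/e2.png

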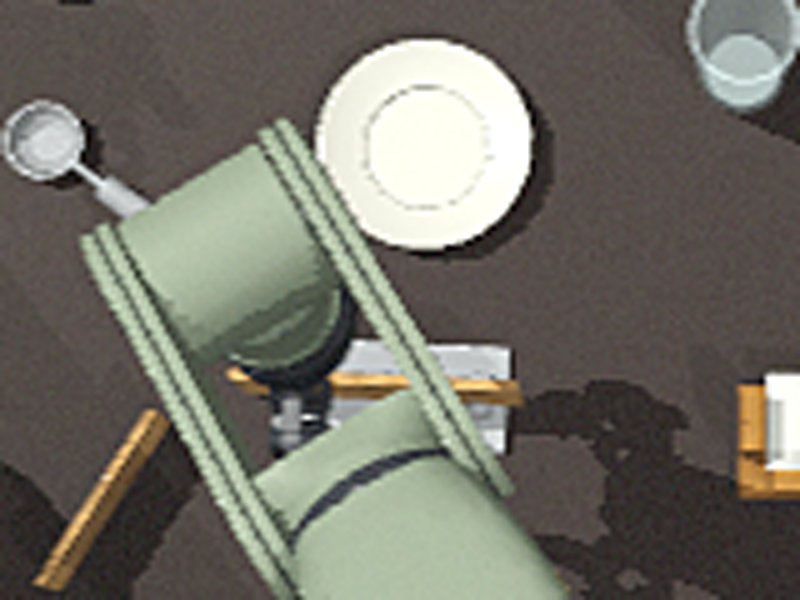

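>>> {"api": "apply_moves", "payload": {
  "targets": [
    [100,-9,2,40,0,0,1],
    [100,-8,1.5,40,0,0,1],
    [100,0,0,28,0,0,0]
  ]
}}

```text
clock: 2.5
ee_pos: [0.5616, 0.3205, 0.0646]
tool_rot: [0.001, 0.73, 0.683, 0.004]
contact_force: [0.3, 0.1, -0.3]
opening: 0.995
```

```bash
python3 - <<'E'
from plan import *
st();plan([.558,.315,.066],Rt(-.066),100)
im=bot.capture("scene"); crop("s",im,280,140,160,120,5,"e3")
E
```

```text
t 2.5 p [0.5616 0.3205 0.0646] yaw 86.19 z [ 0.007  0.005 -1.   ] F [ 0.3  0.1 -0.3] op 0.995 q [0.5  0.59 1.64 0.   0.91 0.57]
t 2.5 dist 6.7 rot [ 0.4 -0.3 -0. ] rows 1
[100, -5.7, -3.2, -1.5, 0.4, -0.32, -0.03]
```

View pics/e3.png

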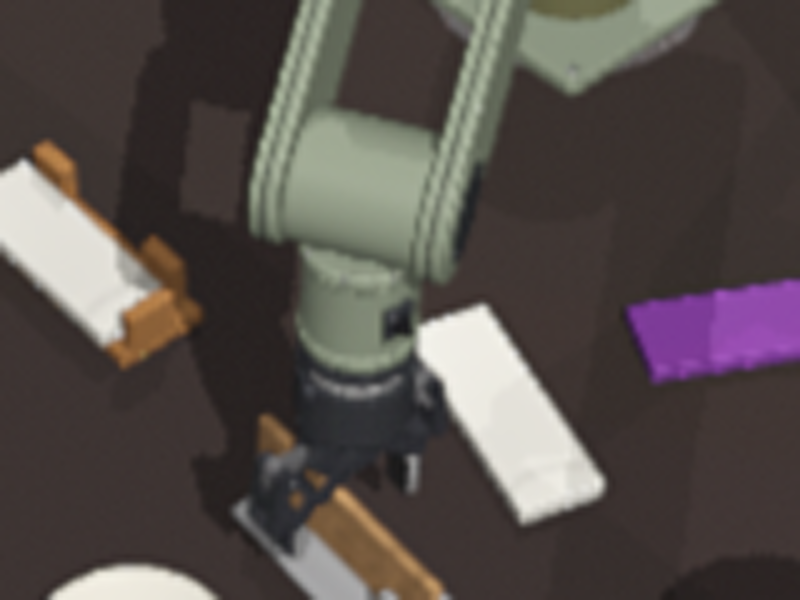

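>>> {"api": "apply_moves", "payload": {
  "targets": [
    [100,-5.5,-3,-1,0.4,-0.3,0],
    [30,0,0,0,0,0,0],
    [10,0,0,0,0,0,0],
    [0,0,0,0,0,0,0],
    [0,0,0,0,0,0,0],
    [0,0,0,0,0,0,0],
    [0,0,0,0,0,0,0]
  ],
  "grip_force": 30
}}

```text
clock: 3.25
ee_pos: [0.5571, 0.3134, 0.0668]
tool_rot: [-0.0, 0.731, 0.683, -0.001]
contact_force: [0.2, -0.7, -1.4]
opening: 0.089
```

```bash
python3 - <<'E'
from plan import *
st()
im=bot.capture("scene"); crop("s",im,280,140,160,120,5,"e4")
E
```

```text
t 3.25 p [0.5571 0.3134 0.0668] yaw 86.12 z [-0.002 -0.001 -1.   ] F [ 0.2 -0.7 -1.4] op 0.089 q [0.49 0.58 1.64 0.   0.92 0.56]
```

View pics/e4.png

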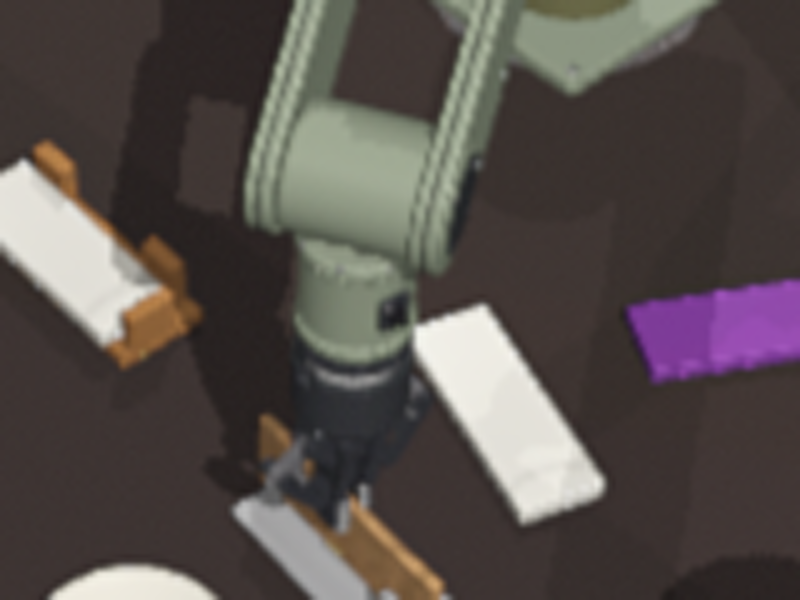

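>>> {"api": "apply_moves", "payload": {
  "targets": [
    [0,0,0,-20,0,0,0],
    [0,0,0,-40,0,0,0],
    [0,0,0,-40,0,0,0],
    [0,0,0,-40,0,0,0],
    [0,0,0,0,0,0,0]
  ]
}}

```text
clock: 3.8
ee_pos: [0.5577, 0.3135, 0.2093]
tool_rot: [-0.0, 0.731, 0.683, -0.003]
contact_force: [0.3, -0.3, -0.2]
opening: 0.085
```

```bash
cat >> plan.py <<'E'
CR=np.array([.5286,-.0173,-.033])
def cw(x,y,z,cr=None):
    c=CR if cr is None else cr
    return [c[0]+np.cos(c[2])*x-np.sin(c[2])*y,c[1]+np.sin(c[2])*x+np.cos(c[2])*y,z]
E
python3 - <<'E'
from plan import *
st()
im=bot.capture("scene"); crop("s",im,280,120,160,120,5,"e5")
plan(cw(.018,0,.16),Rt(-.033,20),0,vmax=30)
E
```

```text
t 3.8 p [0.5577 0.3135 0.2093] yaw 86.14 z [-0.004 -0.003 -1.   ] F [ 0.3 -0.3 -0.2] op 0.085 q [ 0.49  0.45  1.47 -0.    1.22  0.56]
t 3.85 dist 333.9 rot [19.5  0.  -2. ] rows 12
[0, -27.5, 1.1, 4.0, 1.62, 0.0, -0.17]
[0, -27.5, 1.1, 4.0, 1.62, 0.0, -0.17]
[0, -27.5, 1.1, 4.0, 1.62, 0.0, -0.17]
[0, -27.5, 1.2, 3.9, 1.62, 0.0, -0.17]
[0, -27.5, 1.2, 3.9, 1.62, 0.0, -0.17]
[0, -27.5, 1.2, 3.8, 1.62, 0.0, -0.17]
[0, -27.5, 1.3, 3.8, 1.62, 0.0, -0.17]
[0, -27.5, 1.3, 3.8, 1.62, 0.0, -0.17]
[0, -27.5, 1.3, 3.7, 1.62, 0.0, -0.17]
[0, -27.5, 1.3, 3.7, 1.62, 0.0, -0.17]
[0, -27.6, 1.4, 3.7, 1.62, 0.0, -0.17]
[0, -27.6, 1.4, 3.6, 1.62, 0.0, -0.17]
```

View pics/e5.png

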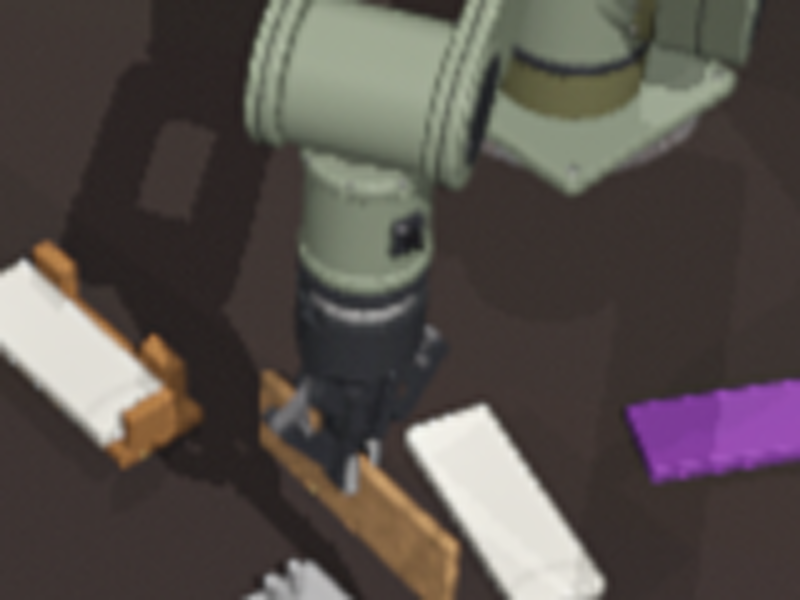

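```bash
python3 - <<'E'
from fit import *
im=cv2.imread("pics/e5.png"); cv2.imwrite("pics/e5b.png",cv2.resize(im[340:,230:490],None,fx=2.3,fy=2.3,interpolation=cv2.INTER_CUBIC))
E
```

```text
(no output)
```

View pics/e5b.png

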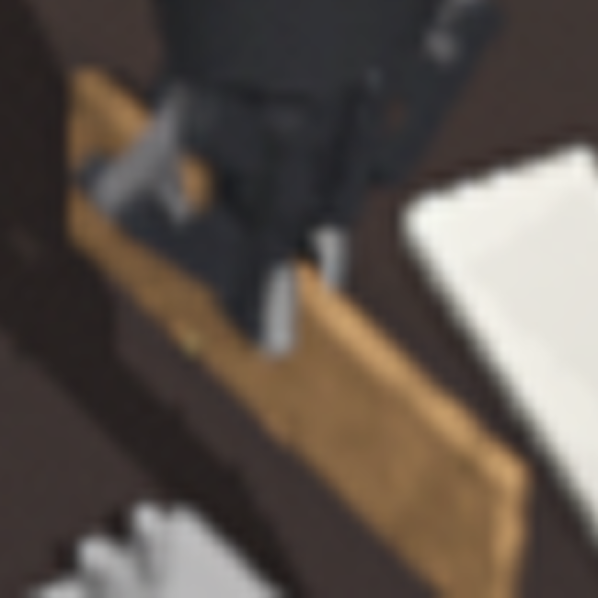

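>>> {"api": "apply_moves", "payload": {
  "targets": [
    [0,-27,1,4,1.6,0,-0.2],
    [0,-27,1,4,1.6,0,-0.2],
    [0,-27,1,4,1.6,0,-0.2],
    [0,-27,1,4,1.6,0,-0.2],
    [0,-27,1,4,1.6,0,-0.2],
    [0,-27,1,4,1.6,0,-0.2],
    [0,-27,1,4,1.6,0,-0.2],
    [0,-27,1,4,1.6,0,-0.2],
    [0,-27,1,4,1.6,0,-0.2],
    [0,-27,1,4,1.6,0,-0.2],
    [0,-27,1,4,1.6,0,-0.2],
    [0,-27,1,4,1.6,0,-0.2]
  ]
}}

```text
clock: 5.05
ee_pos: [0.5334, -0.0213, 0.1387]
tool_rot: [-0.137, 0.7, 0.688, -0.136]
contact_force: [0.3, 0.9, -1.9]
opening: 0.087
```

```bash
python3 - <<'E'
from plan import *
st()
im=bot.capture("scene"); crop("s",im,240,100,120,110,7,"e6")
plan(cw(.018,0,.11),Rt(-.033,50),0,vmax=30,wmax=5)
E
```

```text
t 5.05 p [ 0.5334 -0.0213  0.1387] yaw 89.02 z [-0.379  0.004 -0.925] F [ 0.3  0.9 -1.9] op 0.087 q [-0.05  0.53  1.58 -0.02  1.42 -0.03]
t 5.1 dist 31.4 rot [27.6  0.8  0.5] rows 6
[0, 1.3, 3.8, 3.4, 4.59, 0.13, 0.08]
[0, 1.3, 4.0, 3.0, 4.59, 0.13, 0.08]
[0, 1.3, 4.3, 2.7, 4.59, 0.13, 0.08]
[0, 1.3, 4.5, 2.4, 4.59, 0.13, 0.08]
[0, 1.3, 4.6, 2.0, 4.59, 0.13, 0.08]
[0, 1.3, 4.8, 1.6, 4.59, 0.13, 0.08]
```

View pics/e6.png

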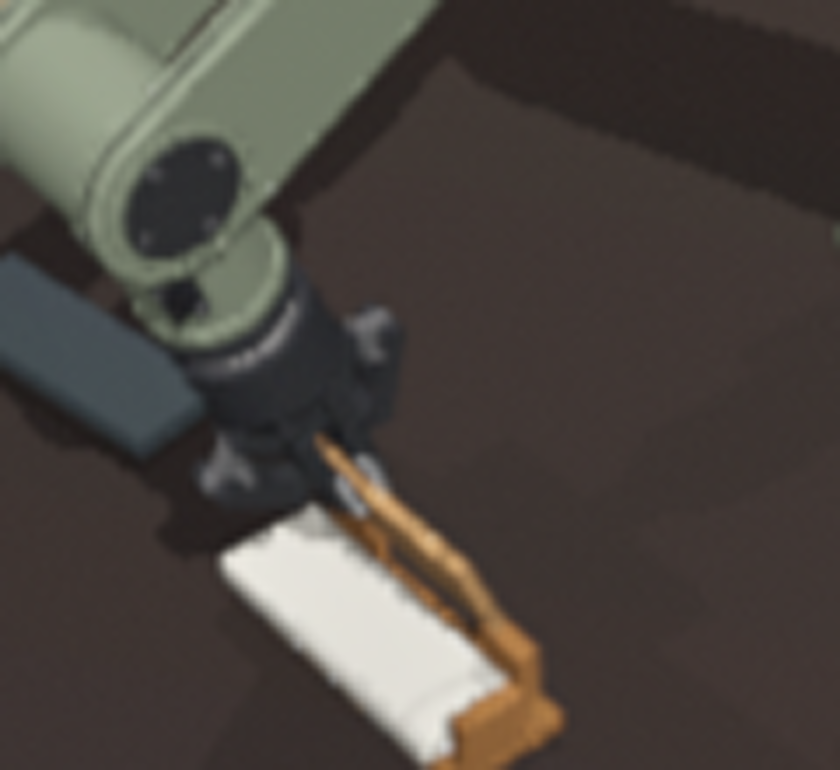

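>>> {"api": "apply_moves", "payload": {
  "targets": [
    [0,1.5,3,0,4.6,0,0],
    [0,1.5,3,0,4.6,0,0],
    [0,1.5,3,0,4.6,0,0],
    [0,1.5,3,0,4.6,0,0],
    [0,1,3,0,4.6,0,0],
    [0,1,3,0,4.6,0,0]
  ]
}}

```text
clock: 5.7
ee_pos: [0.5435, -0.0195, 0.1203]
tool_rot: [-0.31, 0.645, 0.628, -0.307]
contact_force: [-0.2, -1.3, -1.5]
opening: 0.087
```

```bash
python3 - <<'E'
from plan import *
st()
im=bot.capture("scene"); crop("s",im,240,120,100,100,8,"e7")
im=bot.capture("top"); crop("s",im,310,130,110,90,7,"e8")
plan(cw(.022,0,.08),Rt(-.033,50),0,vmax=15,wmax=5)
E
```

```text
t 5.7 p [ 0.5435 -0.0195  0.1203] yaw 88.66 z [-0.785  0.015 -0.619] F [-0.2 -1.3 -1.5] op 0.087 q [-0.05  0.82  1.3  -0.02  1.92 -0.02]
t 5.8 dist 38.2 rot [-1.8  0.6  0.1] rows 3
[0, 0.6, 11.3, 5.9, -0.6, 0.22, 0.03]
[0, 0.6, 11.2, 6.0, -0.6, 0.22, 0.03]
[0, 0.5, 11.2, 6.1, -0.6, 0.22, 0.03]
```

View pics/e7.png

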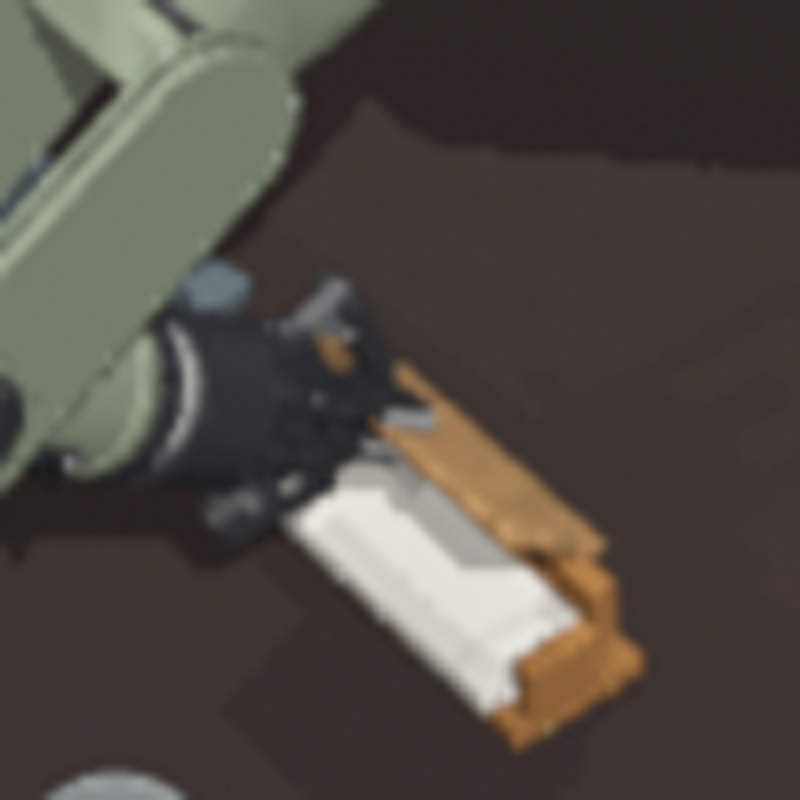

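View pics/e8.png

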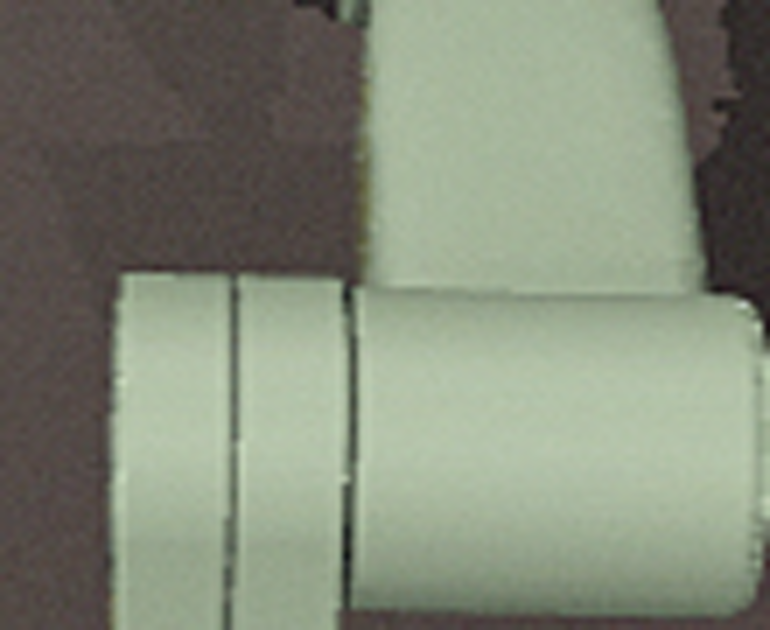

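```bash
python3 - <<'E'
from plan import *
cv2.imwrite("pics/f1.png",bot.capture("top"));cv2.imwrite("pics/f2.png",bot.capture("scene"))
E
```

```text
(no output)
```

View pics/f1.png

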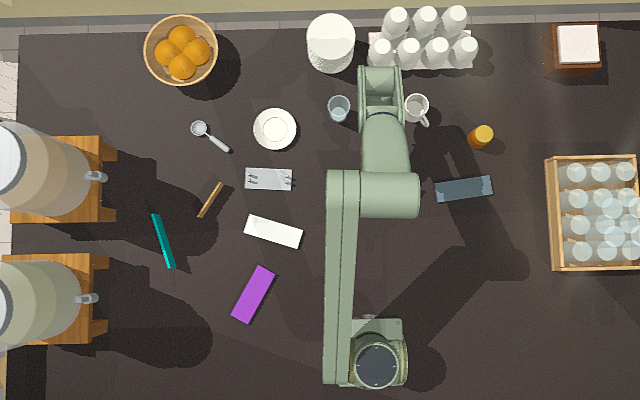

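View pics/f2.png

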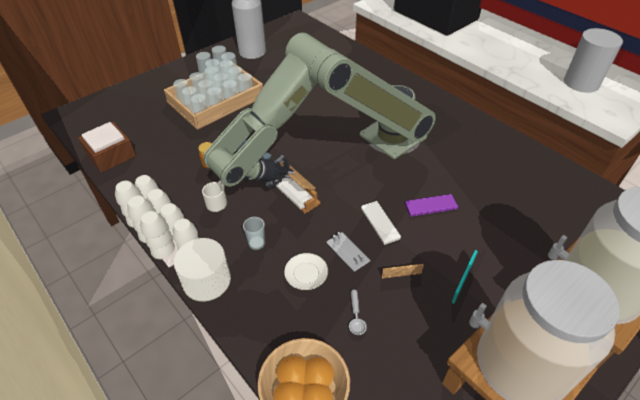

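```bash
python3 - <<'E'
from plan import *
p,r,s=cur()
for L in [(.09,-.004,.061),(.09,.004,.061),(.09,-.004,-.003)]:
    print(L,((proj("scene",p+r.apply(L))[0]-[240,120])*8).round(0))
R_=r.as_matrix()
print("1mm tool x in px8",(proj("scene",p+r.apply((.1,-.004,.061)))[0]-proj("scene",p+r.apply((.09,-.004,.061)))[0])*.8)
print("fence corner",((proj("scene",[cw(-.046,.084,.046),cw(-.046,.048,.046),cw(.028,.104,0)])-[240,120])*8).round(0))
E
```

```text
(0.09, -0.004, 0.061) [603. 529.]
(0.09, 0.004, 0.061) [595. 544.]
(0.09, -0.004, -0.003) [513. 520.]
1mm tool x in px8 [1.42475539 1.24647068]
fence corner [[616. 575.]
 [567. 531.]
 [518. 745.]]
```

>>> {"api": "apply_moves", "payload": {
  "targets": [
    [0,-2,11,6,0,0,0],
    [0,-2,11,6,0,0,0],
    [0,-1,10,6,0,0,0],
    [0,0,0,0,0,0,0]
  ]
}}

```text
clock: 6.3
ee_pos: [0.5488, -0.0255, 0.0834]
tool_rot: [-0.307, 0.646, 0.629, -0.304]
contact_force: [0.1, 0.3, -1.1]
opening: 0.088
```

```bash
python3 - <<'E'
from plan import *
st()
im=bot.capture("scene"); crop("s",im,240,120,100,100,8,"e9")
plan(cw(.022,-.006,.069),Rt(-.033,50),0,vmax=15,wmax=5)
E
```

```text
t 6.3 p [ 0.5488 -0.0255  0.0834] yaw 88.66 z [-0.779  0.014 -0.627] F [ 0.1  0.3 -1.1] op 0.088 q [-0.05  0.86  1.31 -0.03  1.86 -0.02]
t 6.35 dist 15.4 rot [-1.1  0.7  0.1] rows 2
[0, 0.8, 6.4, 4.2, -0.56, 0.33, 0.03]
[0, 0.8, 6.3, 4.3, -0.56, 0.33, 0.03]
```

View pics/e9.png

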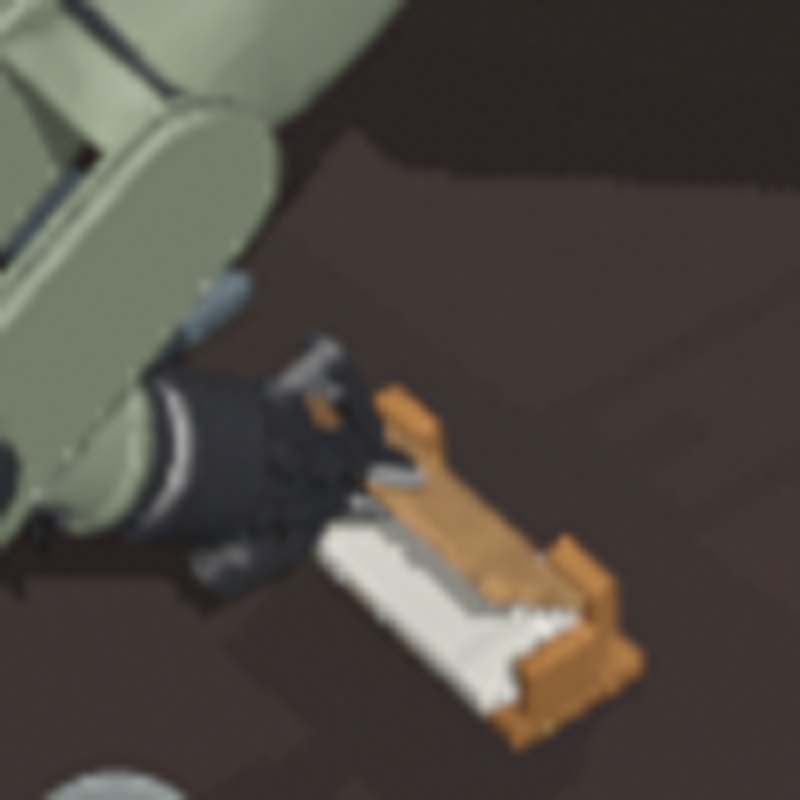

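>>> {"api": "apply_moves", "payload": {
  "targets": [
    [0,0,5,4,0,0,0],
    [0,0,4.5,3.5,0,0,0],
    [0,0,1.6,1.3,0,0,0],
    [0,0,1.6,1.3,0,0,0]
  ]
}}

```text
clock: 6.75
ee_pos: [0.5494, -0.0256, 0.0677]
tool_rot: [-0.306, 0.647, 0.63, -0.303]
contact_force: [-0.3, 0.6, -0.4]
opening: 0.086
```

```bash
python3 - <<'E'
from plan import *
st()
im=bot.capture("scene"); crop("s",im,240,120,100,100,8,"e10")
E
```

```text
t 6.75 p [ 0.5494 -0.0256  0.0677] yaw 88.65 z [-0.777  0.014 -0.629] F [-0.3  0.6 -0.4] op 0.086 q [-0.05  0.88  1.31 -0.03  1.84 -0.02]
```

View pics/e10.png

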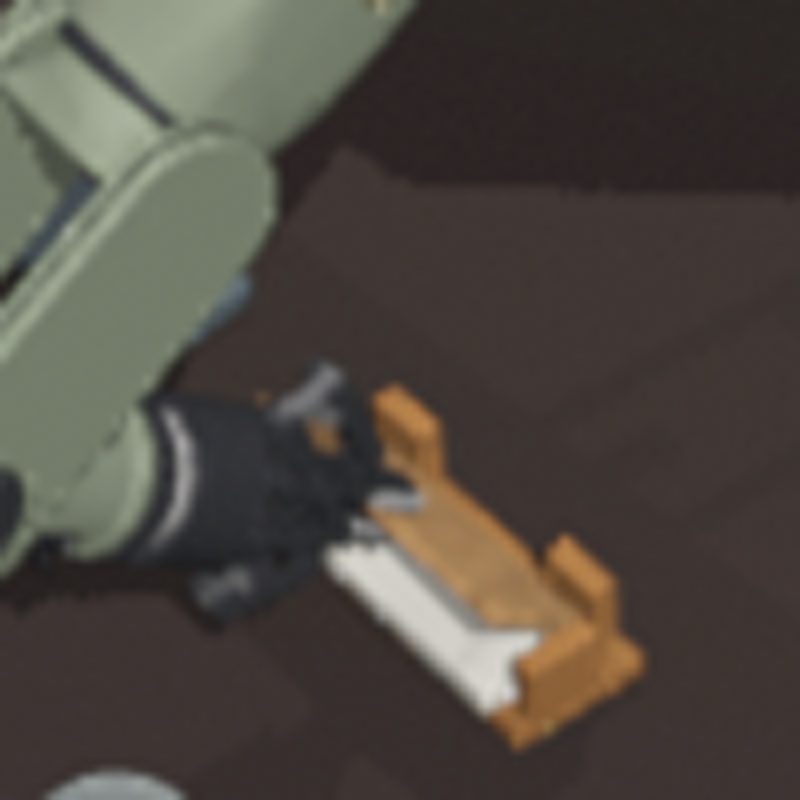

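>>> {"api": "apply_moves", "payload": {
  "targets": [
    [0,0,1.2,1,0,0,0],
    [0,0,1.2,1,0,0,0],
    [0,0,0,0,0,0,0]
  ]
}}

```text
clock: 7.1
ee_pos: [0.5495, -0.0256, 0.0675]
tool_rot: [-0.307, 0.646, 0.63, -0.303]
contact_force: [-0.2, -0.8, 0.2]
opening: 0.086
```

>>> {"api": "apply_moves", "payload": {
  "targets": [
    [0,0,2.5,2,0,0,0],
    [0,0,0,0,0,0,0]
  ]
}}

```text
clock: 7.3
ee_pos: [0.5498, -0.0257, 0.0673]
tool_rot: [-0.307, 0.646, 0.63, -0.303]
contact_force: [-0.8, -0.5, -0.6]
opening: 0.085
```

```bash
python3 - <<'E'
from plan import *
st(); s=bot.get_state(); print(np.round(s['joint_efforts'],2),np.round(s['wrist_torque'],2),np.round(s['joint_vel'],3))
im=bot.capture("scene"); crop("s",im,200,120,130,100,6,"e11"); crop("s",bot.capture("top"),300,40,160,130,5,"e12")
E
```

```text
t 7.3 p [ 0.5498 -0.0257  0.0673] yaw 88.67 z [-0.779  0.015 -0.627] F [-0.8 -0.5 -0.6] op 0.085 q [-0.05  0.88  1.31 -0.03  1.84 -0.02]
[ -0.28 -60.95 -16.71  -0.23   3.26   0.07] [ 0.07 -0.39  0.02] [-0.001 -0.009 -0.008 -0.006  0.007  0.002]
```

View pics/e11.png

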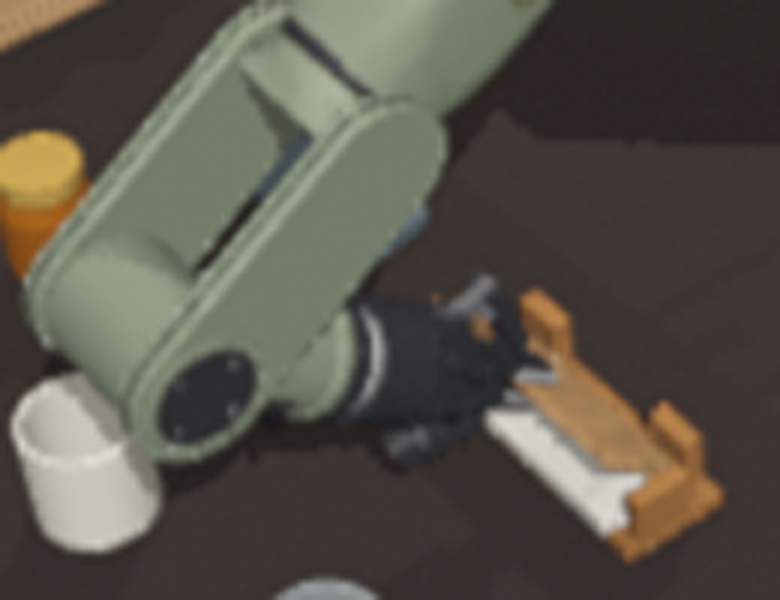

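View pics/e12.png

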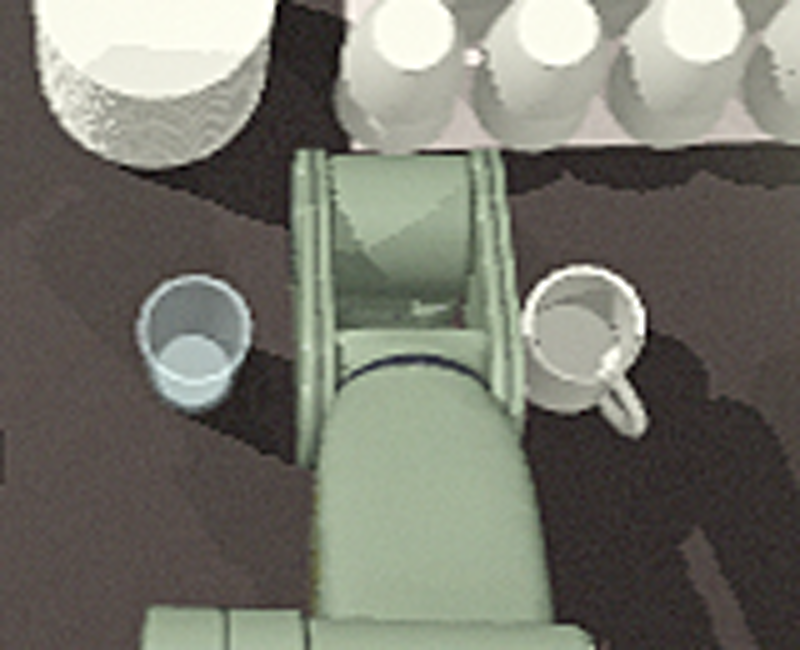

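```bash
python3 - <<'E'
from plan import *
o,d=ray("scene",(234.5,186))
for y in (0,.02,.04):
    k=(y-o[1])/d[1]; P=o+k*d; print(P.round(3), proj("top",P).round(0))
print(proj("top",[.75,-.03,.2]))
p,r,s=cur(); print(p-r.as_matrix()[:,2]*np.array([[.2],[.25],[.3]]))
E
```

```text
[0.771 0.    0.221] [[368.  92.]]
[0.781 0.02  0.243] [[361.  86.]]
[0.79  0.04  0.265] [[354.  80.]]
[[377.49457688 100.40477751]]
[[ 0.70549337 -0.02866064  0.19254153]
 [ 0.74441184 -0.02937169  0.2239238 ]
 [ 0.78333031 -0.03008275  0.25530608]]
```

>>> {"api": "apply_moves", "payload": {
  "targets": [
    [16,0,0,0,0,0,0],
    [22,0,0,0,0,0,0],
    [22,0,0,0,0,0,0]
  ]
}}

```text
clock: 7.7
ee_pos: [0.5499, -0.0258, 0.0657]
tool_rot: [-0.306, 0.646, 0.63, -0.303]
contact_force: [-0.4, -0.2, -0.2]
opening: 0.22
```

```bash
python3 - <<'E'
from plan import *
st()
im=bot.capture("scene"); crop("s",im,240,120,100,100,8,"e13")
E
```

```text
t 7.7 p [ 0.5499 -0.0258  0.0657] yaw 88.69 z [-0.778  0.014 -0.629] F [-0.4 -0.2 -0.2] op 0.22 q [-0.05  0.88  1.31 -0.03  1.84 -0.02]
```

View pics/e13.png

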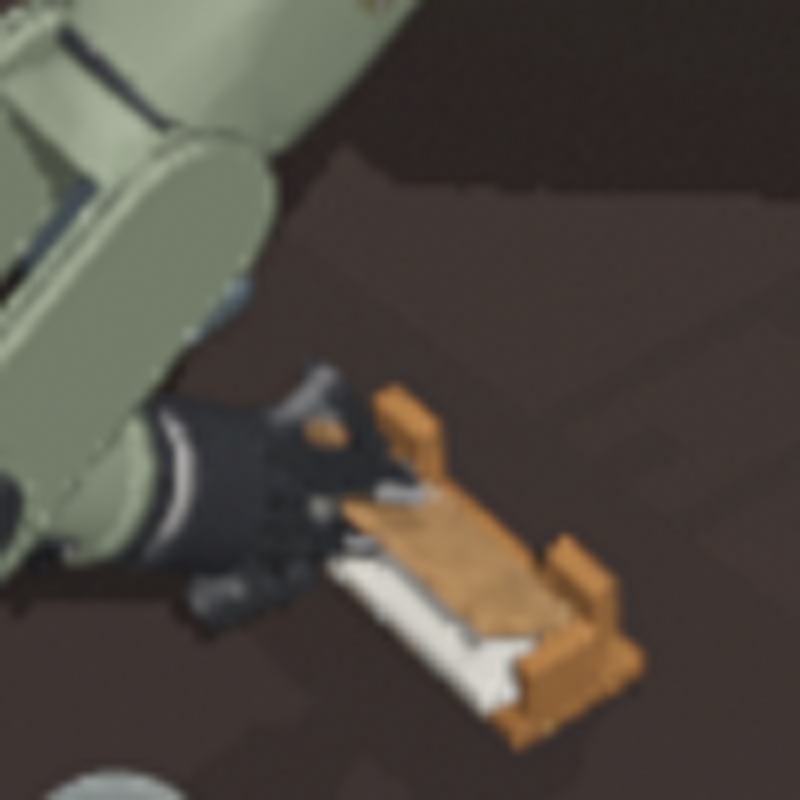

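>>> {"api": "apply_moves", "payload": {
  "targets": [
    [24,0,0,-8,0,0,0],
    [24,0,0,-15,0,0,0],
    [24,0,0,-20,0,0,0],
    [24,0,0,-25,0,0,0],
    [24,0,0,0,0,0,0]
  ]
}}

```text
clock: 8.25
ee_pos: [0.6049, -0.0268, 0.1099]
tool_rot: [-0.307, 0.646, 0.629, -0.304]
contact_force: [0.7, 0.7, -0.2]
opening: 0.241
```

```bash
python3 - <<'E'
from plan import *
st()
im=bot.capture("scene"); crop("s",im,240,120,100,100,8,"e14")
E
```

```text
t 8.25 p [ 0.6049 -0.0268  0.1099] yaw 88.68 z [-0.779  0.014 -0.627] F [ 0.7  0.7 -0.2] op 0.241 q [-0.05  0.92  1.1  -0.03  2.02 -0.02]
```

View pics/e14.png

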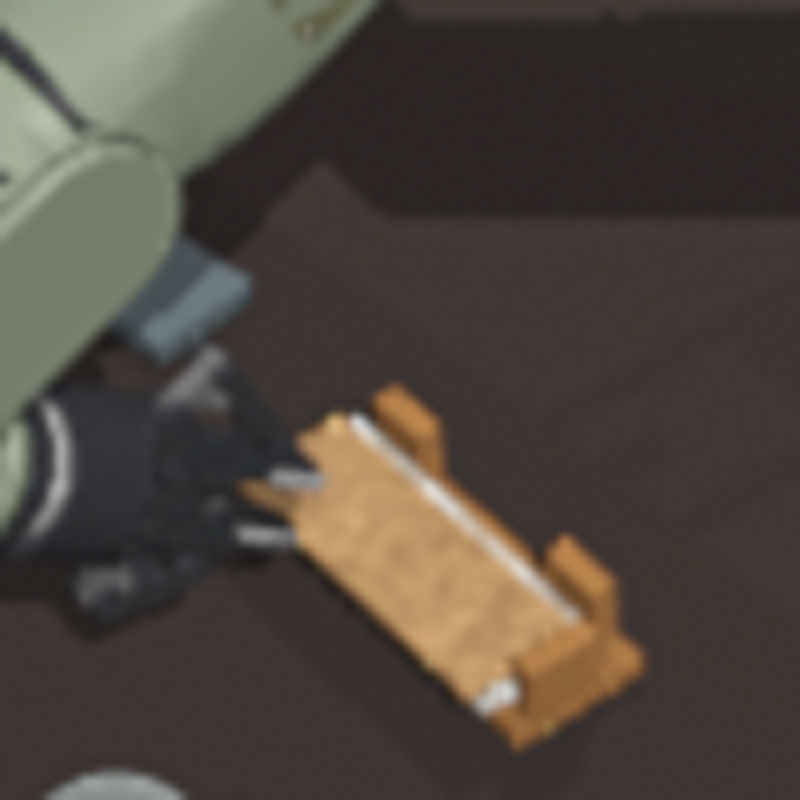

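```bash
python3 - <<'E'
from plan import *
plan([.386,.298,.14],Rt(-.315),100,vmax=40,wmax=7)
E
```

```text
t 8.3 dist 392.1 rot [-50.9   7.8  15.4] rows 10
[100, 31.9, -16.6, 15.5, -5.09, 0.78, 1.54]
[100, 31.3, -18.8, 14.4, -5.09, 0.78, 1.54]
[100, 30.5, -20.9, 13.0, -5.09, 0.78, 1.54]
[100, 29.8, -22.8, 11.5, -5.09, 0.78, 1.54]
[100, 29.0, -24.5, 9.8, -5.09, 0.78, 1.54]
[100, 28.2, -26.1, 7.9, -5.09, 0.78, 1.54]
[100, 27.4, -27.4, 5.9, -5.09, 0.78, 1.54]
[100, 26.6, -28.6, 3.8, -5.09, 0.78, 1.54]
[100, 25.7, -29.5, 1.6, -5.09, 0.78, 1.54]
[100, 24.9, -30.3, -0.7, -5.09, 0.78, 1.54]
```

>>> {"api": "apply_moves", "payload": {
  "targets": [
    [24,0,-30,-30,-3,0,0],
    [60,0,-30,-26,-7,0,0],
    [100,0,-20,-20,-7,0,0]
  ]
}}

```text
clock: 8.6
ee_pos: [0.6043, -0.0261, 0.2094]
tool_rot: [-0.214, 0.682, 0.666, -0.213]
contact_force: [0.1, 0.4, 0.0]
opening: 0.57
```

```bash
python3 - <<'E'
from plan import *
st();plan([.386,.298,.14],Rt(-.315),100,vmax=42,wmax=7)
E
```

```text
t 8.6 p [ 0.6043 -0.0261  0.2094] yaw 88.69 z [-0.575  0.008 -0.818] F [0.1 0.4 0. ] op 0.57 q [-0.05  0.7   1.15 -0.02  1.9  -0.03]
t 8.6 dist 396.9 rot [-34.8   5.4  16.1] rows 10
[100, 31.9, -14.6, 18.5, -3.48, 0.54, 1.61]
[100, 31.3, -16.6, 17.9, -3.48, 0.54, 1.61]
[100, 30.7, -18.5, 17.1, -3.48, 0.54, 1.61]
[100, 30.0, -20.4, 16.2, -3.48, 0.54, 1.61]
[100, 29.2, -22.1, 15.2, -3.48, 0.54, 1.61]
[100, 28.4, -23.8, 14.1, -3.48, 0.54, 1.61]
[100, 27.6, -25.5, 12.8, -3.48, 0.54, 1.61]
[100, 26.8, -27.0, 11.5, -3.48, 0.54, 1.61]
[100, 25.9, -28.4, 10.1, -3.48, 0.54, 1.61]
[100, 25.0, -29.6, 8.5, -3.48, 0.54, 1.61]
```

>>> {"api": "apply_moves", "payload": {
  "targets": [
    [100,32,-14.5,17,-3.5,0.5,1.6],
    [100,31,-16.5,16,-3.5,0.5,1.6],
    [100,31,-18.5,16,-3.5,0.5,1.6],
    [100,30,-20.5,16,-3.5,0.5,1.6],
    [100,29,-22,15,-3.5,0.5,1.6],
    [100,28.5,-24,14,-3.5,0.5,1.6],
    [100,27.5,-25.5,13,-3.5,0.5,1.6],
    [100,27,-27,11.5,-3.5,0.5,1.6],
    [100,26,-28.5,10,-3.5,0.5,1.6],
    [100,25,-29.5,8.5,-3.5,0.5,1.6],
    [100,0,0,0,0,0,0]
  ]
}}

```text
clock: 9.7
ee_pos: [0.3708, 0.3033, 0.1352]
tool_rot: [0.014, 0.813, 0.582, 0.007]
contact_force: [-0.0, 0.2, -0.8]
opening: 0.997
```

```bash
python3 - <<'E'
from plan import *
st();plan([.386,.298,.06],Rt(-.315),100,vmax=30,wmax=7)
im=bot.capture("top"); crop("s",im,310,150,100,70,8,"g1"); im=bot.capture("scene"); crop("s",im,260,160,70,65,10,"g2")
crop("s",im,320,140,120,110,7,"g3")
E
```

```text
t 9.7 p [0.3708 0.3033 0.1352] yaw 71.12 z [ 0.028 -0.014 -1.   ] F [-0.   0.2 -0.8] op 0.997 q [ 0.68  0.28  1.96 -0.04  0.89  1.03]
t 9.7 dist 76.9 rot [ 1.8  0.3 -0.8] rows 3
[100, 0.1, 4.6, 25.2, 0.59, 0.09, -0.27]
[100, 0.0, 4.8, 25.2, 0.59, 0.09, -0.27]
[100, -0.1, 5.1, 25.1, 0.59, 0.09, -0.27]
```

View pics/g1.png

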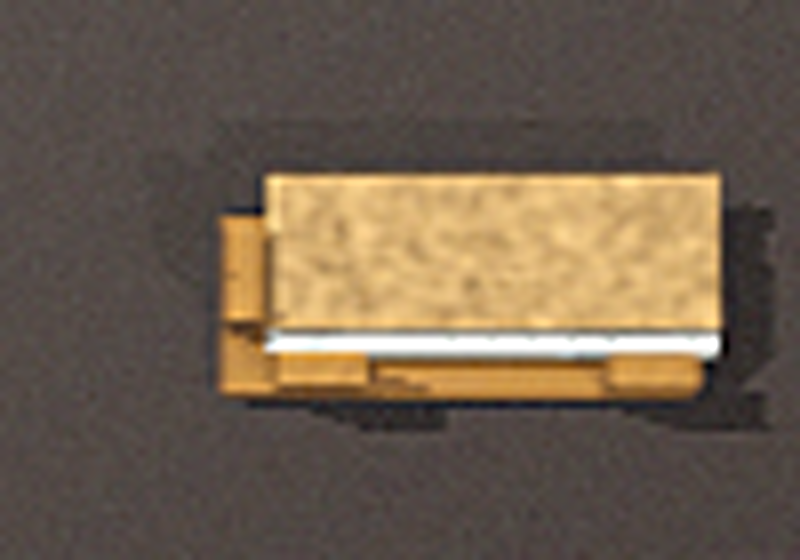

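View pics/g2.png

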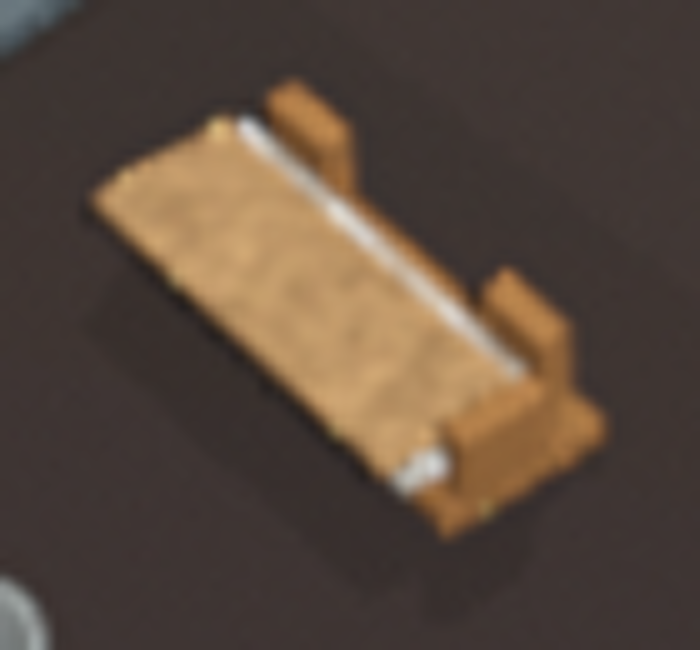

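View pics/g3.png

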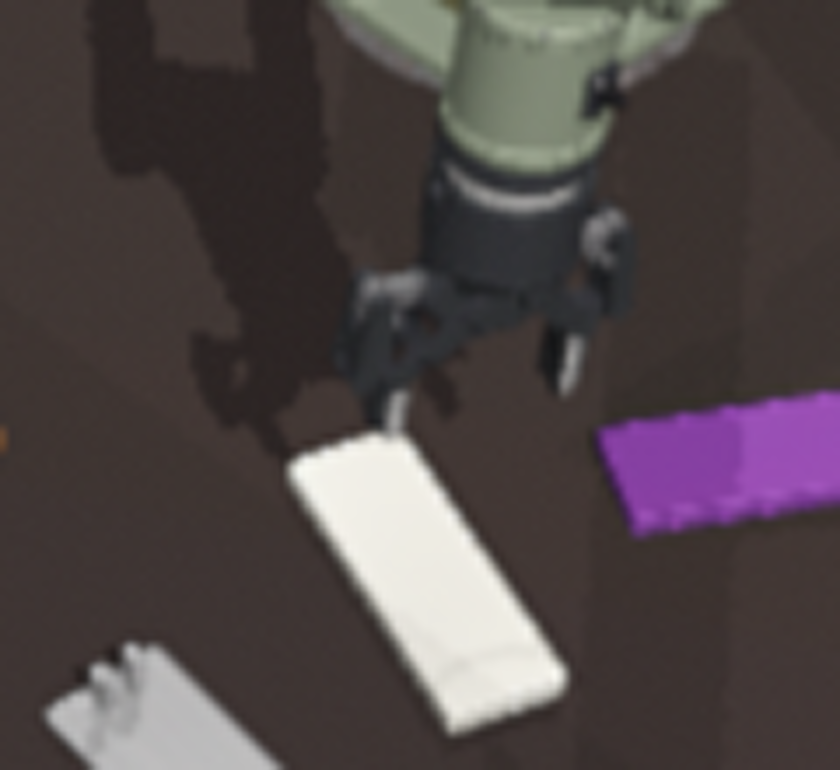

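```bash
python3 - <<'E'
from plan import *
p,r,s=cur()
for h in (.005,.009,.015,.022):
  print(h,[((proj("scene",p+r.apply([dx,sy*.0425,h]))[0]-[320,140])*7).round(0).tolist() for sy in (1,-1) for dx in (-.011,.011)])
E
```

```text
0.005 [[379.0, 402.0], [400.0, 434.0], [536.0, 357.0], [557.0, 388.0]]
0.009 [[378.0, 408.0], [399.0, 440.0], [534.0, 363.0], [556.0, 394.0]]
0.015 [[377.0, 417.0], [398.0, 448.0], [533.0, 371.0], [554.0, 402.0]]
0.022 [[375.0, 426.0], [396.0, 458.0], [531.0, 381.0], [552.0, 412.0]]
```

>>> {"api": "apply_moves", "payload": {
  "targets": [
    [100,0,4.5,25,0.6,0,-0.3],
    [100,0,5,25,0.6,0,-0.3],
    [100,0,5,25,0.6,0,-0.2],
    [100,0,0,0,0,0,0]
  ]
}}

```text
clock: 10.2
ee_pos: [0.3934, 0.292, 0.0603]
tool_rot: [0.001, 0.812, 0.584, -0.001]
contact_force: [-0.8, -0.8, -0.1]
opening: 1.003
```

```bash
python3 - <<'E'
from plan import *
st();plan([.386,.298,.018],Rt(-.315),100,vmax=20,wmax=7)
im=bot.capture("scene");crop("s",im,340,150,90,90,8,"g4")
E
```

```text
t 10.2 p [0.3934 0.292  0.0603] yaw 71.47 z [ 0.001 -0.003 -1.   ] F [-0.8 -0.8 -0.1] op 1.003 q [ 0.62  0.4   2.01 -0.    0.73  0.94]
t 10.2 dist 43.3 rot [ 0.1  0.1 -0.5] rows 3
[100, 1.1, -3.0, 14.1, 0.03, 0.05, -0.16]
[100, 1.1, -3.0, 14.1, 0.03, 0.05, -0.16]
[100, 1.1, -3.0, 14.1, 0.03, 0.05, -0.16]
```

View pics/g4.png

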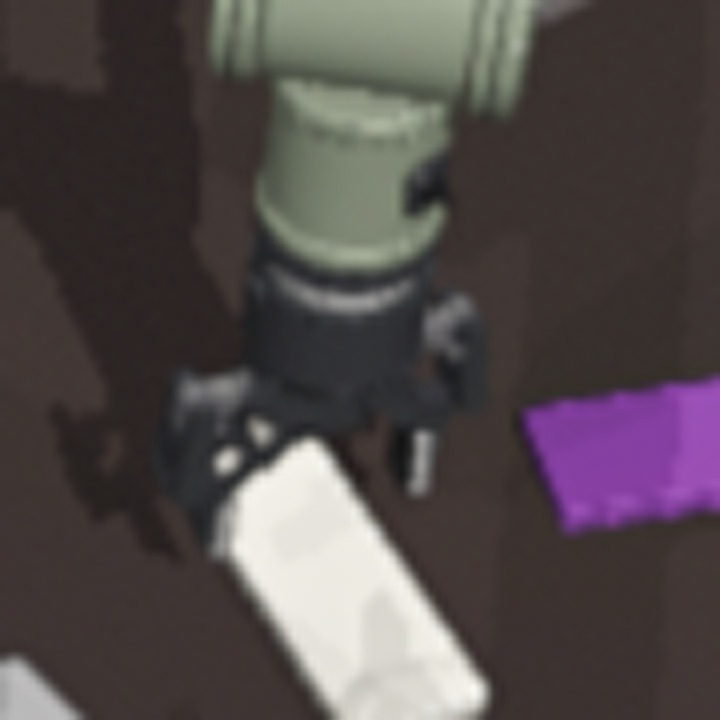

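>>> {"api": "apply_moves", "payload": {
  "targets": [
    [100,1.5,-4.5,12,0,0,-0.3],
    [100,1.5,-4.5,12,0,0,-0.2],
    [100,0,0,0,0,0,0]
  ]
}}

```text
clock: 10.55
ee_pos: [0.3898, 0.2973, 0.0405]
tool_rot: [0.001, 0.811, 0.585, 0.004]
contact_force: [-0.3, 0.1, 0.7]
opening: 1.001
```

```bash
python3 - <<'E'
from plan import *
st();plan([.386,.298,.018],Rt(-.315),100,vmax=20,wmax=7)
im=bot.capture("scene");crop("s",im,340,150,90,90,8,"g5")
E
```

```text
t 10.55 p [0.3898 0.2973 0.0405] yaw 71.66 z [ 0.007  0.002 -1.   ] F [-0.3  0.1  0.7] op 1.001 q [ 0.63  0.43  2.04 -0.    0.67  0.95]
t 10.55 dist 22.9 rot [ 0.4 -0.2 -0.3] rows 2
[100, -0.3, -2.0, 11.3, 0.19, -0.11, -0.14]
[100, -0.3, -2.0, 11.3, 0.19, -0.11, -0.14]
```

View pics/g5.png

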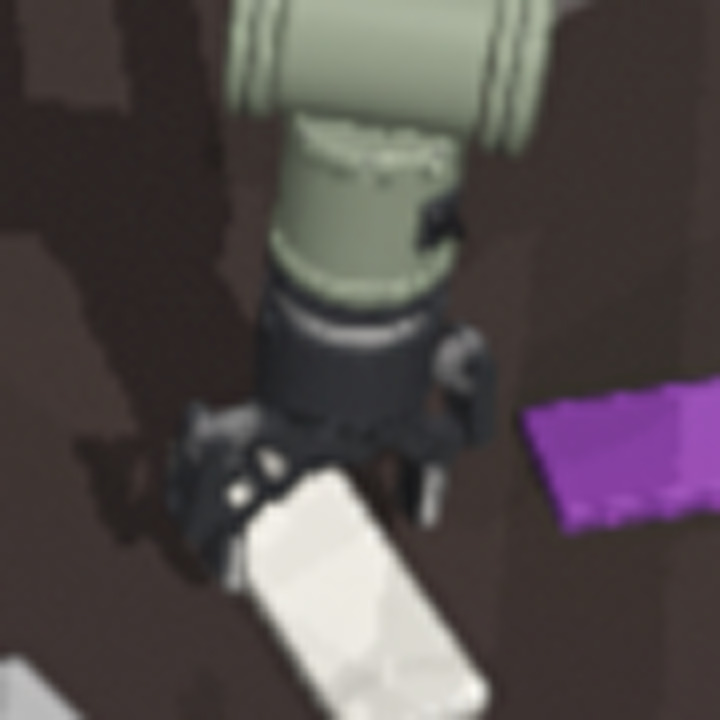

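>>> {"api": "apply_moves", "payload": {
  "targets": [
    [100,0,-2.5,11,0.2,0,-0.2],
    [100,0,-2,11,0.2,0,-0.1],
    [100,0,0,0,0,0,0]
  ]
}}

```text
clock: 10.9
ee_pos: [0.3881, 0.2997, 0.0204]
tool_rot: [-0.001, 0.809, 0.587, 0.005]
contact_force: [-0.5, -0.6, -0.6]
opening: 0.998
```

```bash
python3 - <<'E'
from plan import *
st();plan([.386,.298,.018],Rt(-.315),100,vmax=20,wmax=7)
im=bot.capture("scene");crop("s",im,340,150,90,90,8,"g6")
E
```

```text
t 10.9 p [0.3881 0.2997 0.0204] yaw 71.92 z [ 0.006  0.008 -1.   ] F [-0.5 -0.6 -0.6] op 0.998 q [0.63 0.46 2.06 0.   0.61 0.94]
t 10.9 dist 3.6 rot [ 0.2 -0.6 -0. ] rows 1
[100, -2.2, -1.4, 2.4, 0.2, -0.56, -0.04]
```

View pics/g6.png

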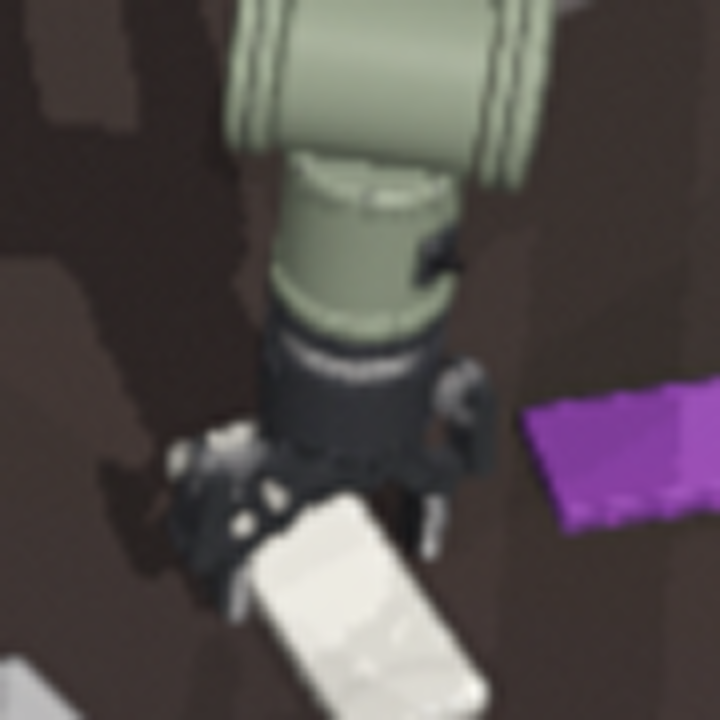

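>>> {"api": "apply_moves", "payload": {
  "targets": [
    [100,-2,-1.5,3.5,0.2,-0.5,0],
    [80,0,0,0,0,0,0],
    [50,0,0,0,0,0,0],
    [50,0,0,0,0,0,0],
    [50,0,0,0,0,0,0],
    [50,0,0,0,0,0,0]
  ],
  "grip_force": 60
}}

```text
clock: 11.55
ee_pos: [0.3863, 0.2986, 0.0178]
tool_rot: [-0.0, 0.809, 0.587, 0.001]
contact_force: [-0.1, -0.1, -1.0]
opening: 0.73
```

```bash
python3 - <<'E'
from plan import *
st()
im=bot.capture("scene");crop("s",im,340,150,90,90,8,"g7")
E
```

```text
t 11.55 p [0.3863 0.2986 0.0178] yaw 71.91 z [ 0.001  0.001 -1.   ] F [-0.1 -0.1 -1. ] op 0.73 q [0.63 0.47 2.06 0.   0.62 0.95]
```

View pics/g7.png

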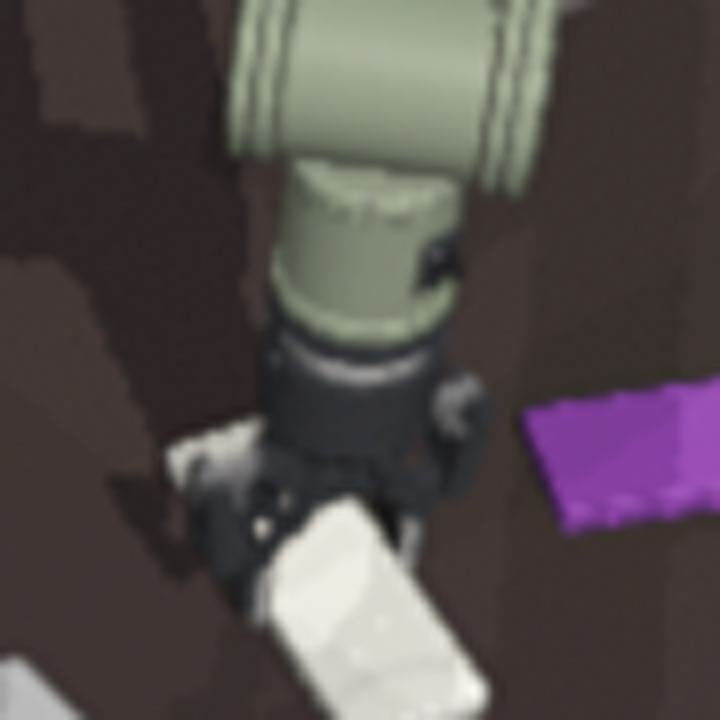

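>>> {"api": "apply_moves", "payload": {
  "targets": [
    [50,0,0,-15,0,0,0],
    [50,0,0,-30,0,0,0],
    [50,0,0,-40,0,0,0],
    [50,0,0,-40,0,0,0],
    [50,0,0,0,0,0,0]
  ],
  "grip_force": 70
}}

```text
clock: 12.1
ee_pos: [0.3837, 0.2967, 0.1427]
tool_rot: [-0.0, 0.809, 0.587, -0.005]
contact_force: [1.0, 0.3, -5.9]
opening: 0.724
```

```bash
python3 - <<'E'
from plan import *
st()
im=bot.capture("scene");crop("s",im,320,120,110,110,7,"g8")
plan(cw(.004,-.005,.15),Rt(-.033),50,vmax=30)
E
```

```text
t 12.1 p [0.3837 0.2967 0.1427] yaw 71.93 z [-0.009 -0.006 -1.   ] F [ 1.   0.3 -5.9] op 0.724 q [0.63 0.29 1.92 0.   0.94 0.95]
t 12.15 dist 351.7 rot [ -0.7   0.7 -16.2] rows 12
[50, -21.3, 20.1, -0.7, -0.06, 0.06, -1.35]
[50, -21.8, 19.6, -0.7, -0.06, 0.06, -1.35]
[50, -22.2, 19.1, -0.7, -0.06, 0.06, -1.35]
[50, -22.7, 18.6, -0.8, -0.06, 0.06, -1.35]
[50, -23.1, 18.0, -0.8, -0.06, 0.06, -1.35]
[50, -23.5, 17.5, -0.8, -0.06, 0.06, -1.35]
[50, -23.9, 16.9, -0.8, -0.06, 0.06, -1.35]
[50, -24.3, 16.4, -0.8, -0.06, 0.06, -1.35]
[50, -24.7, 15.8, -0.8, -0.06, 0.06, -1.35]
[50, -25.1, 15.2, -0.8, -0.06, 0.06, -1.35]
[50, -25.4, 14.6, -0.8, -0.06, 0.06, -1.35]
[50, -25.7, 14.0, -0.8, -0.06, 0.06, -1.35]
```

View pics/g8.png

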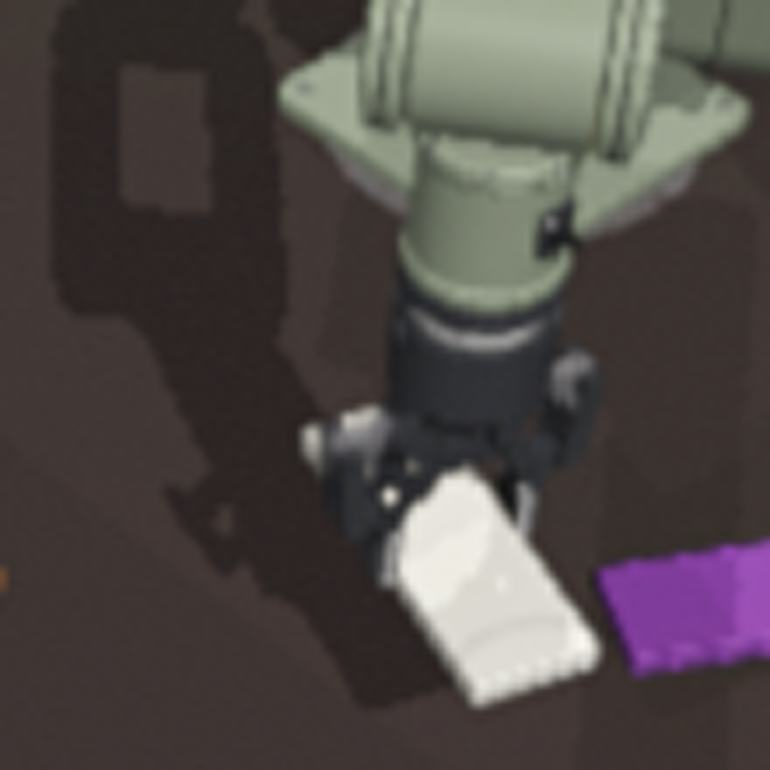

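>>> {"api": "apply_moves", "payload": {
  "targets": [
    [50,-21.5,20,-1,0,0,-1.4],
    [50,-22,19.5,-1,0,0,-1.4],
    [50,-22,19,-1,0,0,-1.4],
    [50,-22.5,18.5,-1,0,0,-1.4],
    [50,-23,18,-1,0,0,-1.4],
    [50,-23.5,17.5,-1,0,0,-1.4],
    [50,-24,17,-1,0,0,-1.4],
    [50,-24,16.5,-1,0,0,-1.4],
    [50,-24.5,16,-1,0,0,-1.4],
    [50,-25,15,-1,0,0,-1.4],
    [50,-25.5,14.5,-1,0,0,-1.4],
    [50,0,0,0,0,0,0]
  ]
}}

```text
clock: 13.35
ee_pos: [0.5092, -0.009, 0.1212]
tool_rot: [-0.016, 0.717, 0.696, -0.033]
contact_force: [-0.6, 0.5, -5.2]
opening: 0.725
```

```bash
python3 - <<'E'
from plan import *
st()
plan(cw(.005,-.005,.08),Rt(-.033),50,vmax=22)
E
```

```text
t 13.35 p [ 0.5092 -0.009   0.1212] yaw 88.28 z [-0.069 -0.022 -0.997] F [-0.6  0.5 -5.2] op 0.725 q [-0.03  0.37  1.86 -0.03  0.98  0.02]
t 13.35 dist 49.7 rot [-3.9  1.4  0.1] rows 3
[50, -3.9, 9.1, 13.2, -1.31, 0.46, 0.04]
[50, -4.0, 8.8, 13.4, -1.31, 0.46, 0.04]
[50, -4.1, 8.5, 13.6, -1.31, 0.46, 0.04]
```

>>> {"api": "apply_moves", "payload": {
  "targets": [
    [50,-6,12,5,-2,0.7,0],
    [50,-6,12,5,-2,0.7,0],
    [50,0,0,0,0,0,0]
  ]
}}

```text
clock: 13.65
ee_pos: [0.5274, -0.0222, 0.1021]
tool_rot: [-0.006, 0.719, 0.695, -0.004]
contact_force: [-0.6, 0.5, -5.5]
opening: 0.725
```

```bash
python3 - <<'E'
from plan import *
st()
plan(cw(.005,-.005,.08),Rt(-.033),50,vmax=15)
im=bot.capture("scene");crop("s",im,240,110,100,100,8,"g9")
E
```

```text
t 13.65 p [ 0.5274 -0.0222  0.1021] yaw 88.08 z [-0.013  0.003 -1.   ] F [-0.6  0.5 -5.5] op 0.725 q [-0.06  0.4   1.87  0.    0.88 -0.03]
t 13.65 dist 22.9 rot [-0.7 -0.1 -0. ] rows 2
[50, -0.1, 3.1, 11.0, -0.37, -0.07, -0.01]
[50, -0.1, 3.1, 11.0, -0.37, -0.07, -0.01]
```

View pics/g9.png

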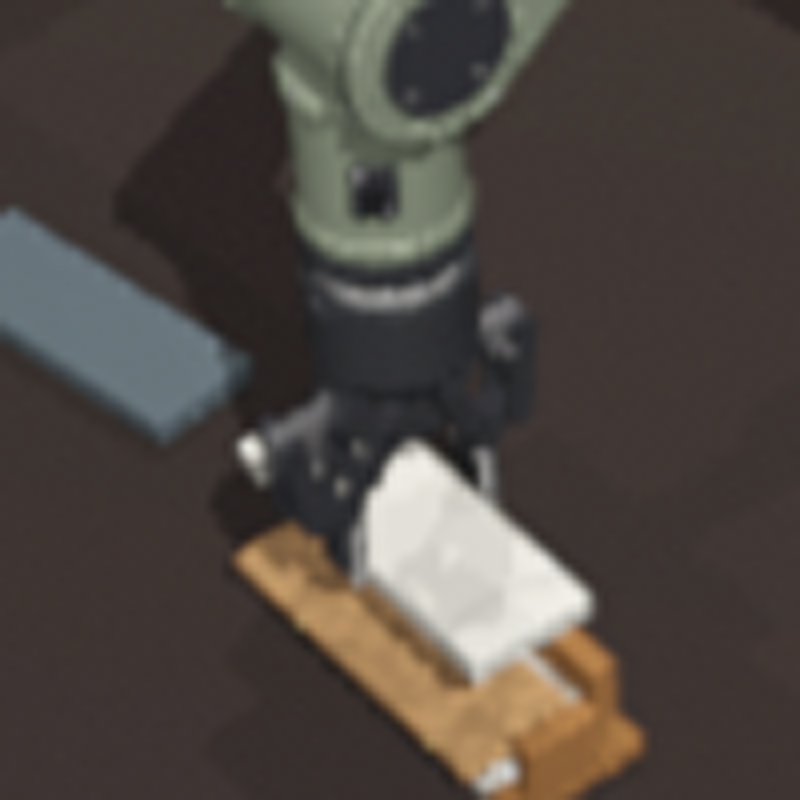

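```bash
cat > slabpos.py <<'E'
from plan import *
def sl(ox,oy,s,obs,zt=.0038,cam="scene"):
    p,r,_=cur()
    from scipy.optimize import least_squares
    f=lambda q:np.concatenate([((proj(cam,p+r.apply([q[0]+a*.09,q[1]+b*.032,zt+q[2]]))[0]-[ox,oy]+.5)*s-.5-o) for a,b,o in obs])/s
    s_=least_squares(lambda q:np.r_[f(q),q[2]*100],[0,0,0]); print(s_.x.round(4),f(s_.x).round(2))
E
python3 - <<'E'
from slabpos import *
sl(240,110,8,[(1,1,(472,665)),(1,-1,(592,592))])
im=bot.capture("scene");crop("s",im,280,155,40,45,16,"g10")
E
```

```text
[-0.001   0.0049 -0.0006] [ 0.34 -0.26 -0.35  0.28]
```

View pics/g10.png

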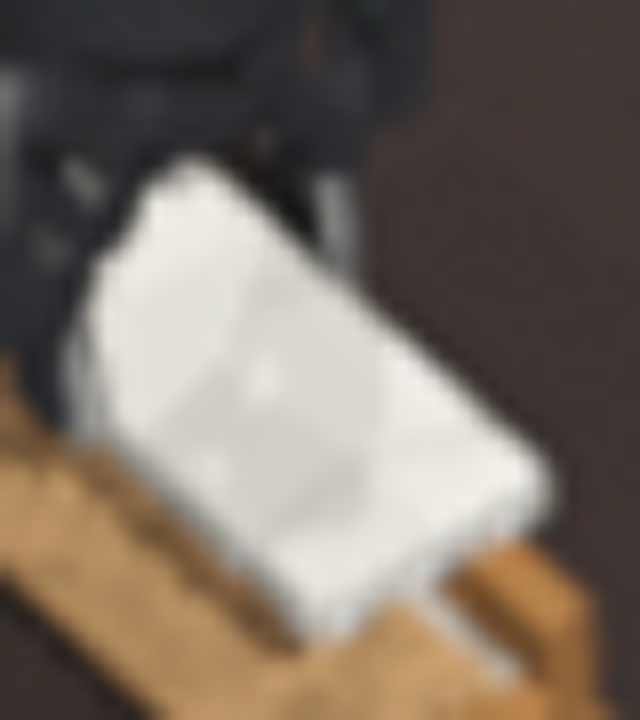

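>>> {"api": "apply_moves", "payload": {
  "targets": [
    [50,0,3,11,-0.4,0,0],
    [50,0,3,11,-0.3,0,0],
    [50,0,0,10,0,0,0],
    [50,0,0,0,0,0,0]
  ]
}}

```text
clock: 14.15
ee_pos: [0.5305, -0.0191, 0.0682]
tool_rot: [-0.003, 0.718, 0.696, -0.001]
contact_force: [-0.6, 0.0, -5.7]
opening: 0.73
```

```bash
python3 - <<'E'
from plan import *
st()
plan(cw(.005,-.005,.056),Rt(-.033),50,vmax=15)
im=bot.capture("scene");crop("s",im,250,130,90,90,8,"g11")
E
```

```text
t 14.15 p [ 0.5305 -0.0191  0.0682] yaw 88.26 z [-0.007  0.003 -1.   ] F [-0.6  0.  -5.7] op 0.73 q [-0.06  0.44  1.91  0.    0.8  -0.03]
t 14.15 dist 13.0 rot [-0.4 -0.2  0.1] rows 1
[50, -3.3, 3.2, 12.2, -0.4, -0.17, 0.15]
```

View pics/g11.png

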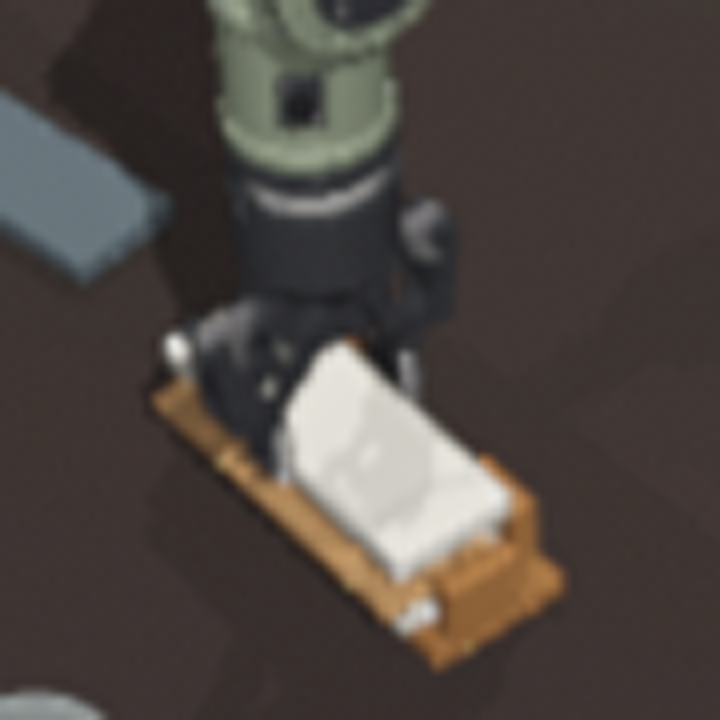

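>>> {"api": "apply_moves", "payload": {
  "targets": [
    [50,-2,2.5,5,-0.4,-0.2,0.1],
    [50,-1.5,1,5,0,0,0],
    [50,0,0,2,0,0,0]
  ]
}}

```text
clock: 14.5
ee_pos: [0.5356, -0.0229, 0.057]
tool_rot: [0.002, 0.718, 0.696, 0.001]
contact_force: [-0.0, -0.5, -5.6]
opening: 0.721
```

>>> {"api": "apply_moves", "payload": {
  "targets": [
    [50,0,0,2,0,0,0],
    [50,0,0,2,0,0,0]
  ]
}}

```text
clock: 14.7
ee_pos: [0.5358, -0.0231, 0.0529]
tool_rot: [0.002, 0.718, 0.696, 0.001]
contact_force: [-0.0, -0.1, -4.4]
opening: 0.728
```

>>> {"api": "apply_moves", "payload": {
  "targets": [
    [50,0,0,2,0,0,0]
  ]
}}

```text
clock: 14.8
ee_pos: [0.5359, -0.0231, 0.052]
tool_rot: [0.002, 0.718, 0.696, 0.001]
contact_force: [-5.7, 0.7, 17.9]
opening: 0.725
```

>>> {"api": "apply_moves", "payload": {
  "targets": [
    [80,0,0,0,0,0,0],
    [100,0,0,0,0,0,0],
    [100,0,0,0,0,0,0],
    [100,0,0,0,0,0,0]
  ]
}}

```text
clock: 15.2
ee_pos: [0.5384, -0.0233, 0.0544]
tool_rot: [0.005, 0.718, 0.696, 0.004]
contact_force: [-0.1, 0.3, -0.2]
opening: 1.002
```

```bash
python3 - <<'E'
from plan import *
st()
im=bot.capture("scene");crop("s",im,250,130,90,90,8,"g12")
E
```

```text
t 15.2 p [ 0.5384 -0.0233  0.0544] yaw 88.14 z [ 0.012 -0.002 -1.   ] F [-0.1  0.3 -0.2] op 1.002 q [-0.06  0.46  1.91 -0.    0.75 -0.03]
```

View pics/g12.png

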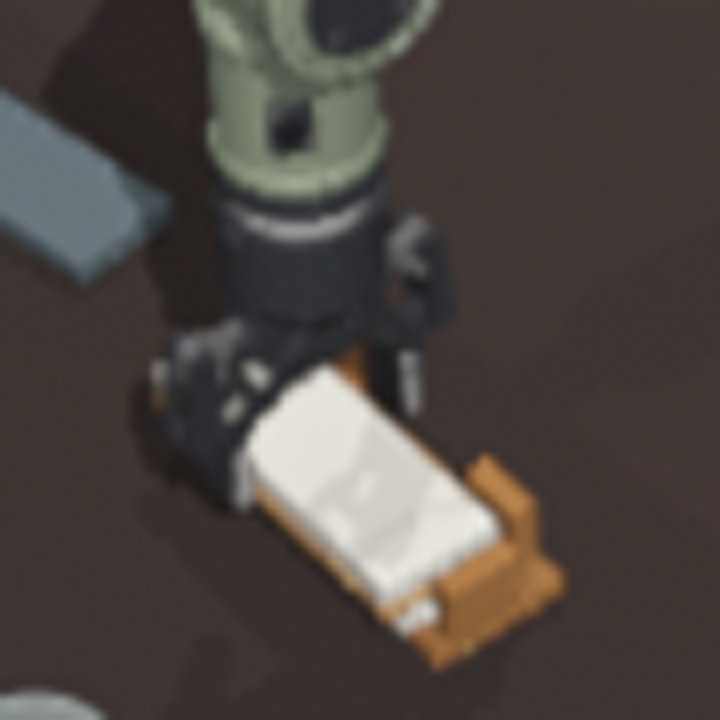

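>>> {"api": "apply_moves", "payload": {
  "targets": [
    [100,0,-3.5,2,-0.6,-0.1,0],
    [100,0,0,8,0,0,0],
    [100,0,0,0,0,0,0]
  ]
}}

```text
clock: 15.55
ee_pos: [0.5347, -0.0232, 0.0436]
tool_rot: [0.009, 0.718, 0.696, 0.007]
contact_force: [-0.4, 0.1, -0.8]
opening: 1.005
```

```bash
python3 - <<'E'
from plan import *
st()
plan(cw(.006,-.005,.030),Rt(-.033),100,vmax=6)
im=bot.capture("scene");crop("s",im,250,130,90,90,8,"g13")
E
```

```text
t 15.55 p [ 0.5347 -0.0232  0.0436] yaw 88.14 z [ 0.023 -0.004 -1.   ] F [-0.4  0.1 -0.8] op 1.005 q [-0.06  0.47  1.94 -0.    0.71 -0.03]
t 15.55 dist 13.7 rot [1.3 0.2 0. ] rows 3
[100, 0.2, -0.2, 4.5, 0.45, 0.06, 0.01]
[100, 0.2, -0.2, 4.5, 0.45, 0.06, 0.01]
[100, 0.2, -0.1, 4.5, 0.45, 0.06, 0.01]
```

View pics/g13.png

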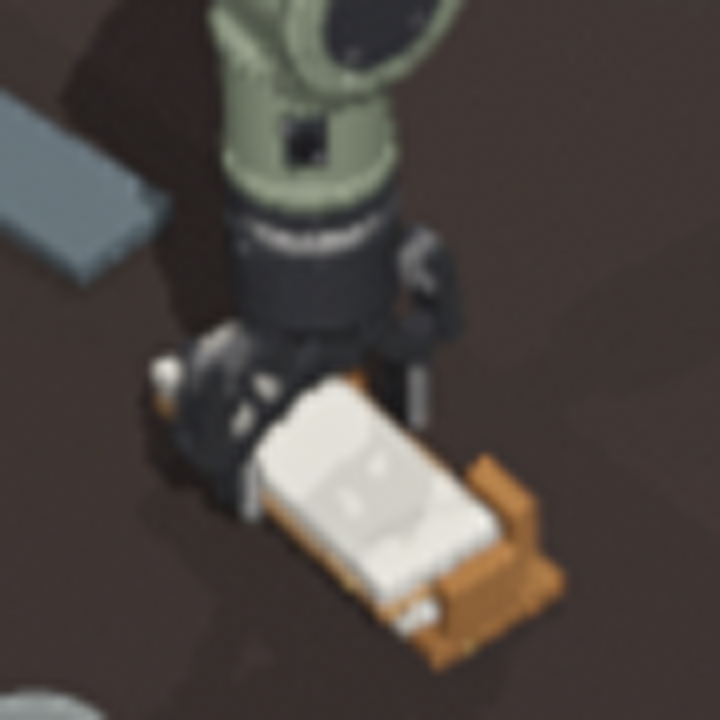

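>>> {"api": "apply_moves", "payload": {
  "targets": [
    [100,0,0,4.5,0.6,0,0],
    [100,0,0,4.5,0.6,0.1,0],
    [100,0,0,4.5,0.3,0,0],
    [100,0,0,0,0,0,0]
  ]
}}

```text
clock: 16.0
ee_pos: [0.5354, -0.0233, 0.029]
tool_rot: [-0.001, 0.719, 0.696, -0.002]
contact_force: [0.3, -0.1, -0.6]
opening: 1.0
```

```bash
python3 - <<'E'
from plan import *
st()
plan(cw(.006,-.005,.030),Rt(-.033),100,vmax=6)
im=bot.capture("scene");crop("s",im,250,130,90,90,8,"g14")
E
```

```text
t 16.0 p [ 0.5354 -0.0233  0.029 ] yaw 88.14 z [-0.005 -0.001 -1.   ] F [ 0.3 -0.1 -0.6] op 1.0 q [-0.06  0.5   1.93 -0.    0.71 -0.03]
t 16.0 dist 1.6 rot [-0.3  0.1  0. ] rows 1
[100, 0.7, -1.0, -1.0, -0.27, 0.07, 0.03]
```

View pics/g14.png

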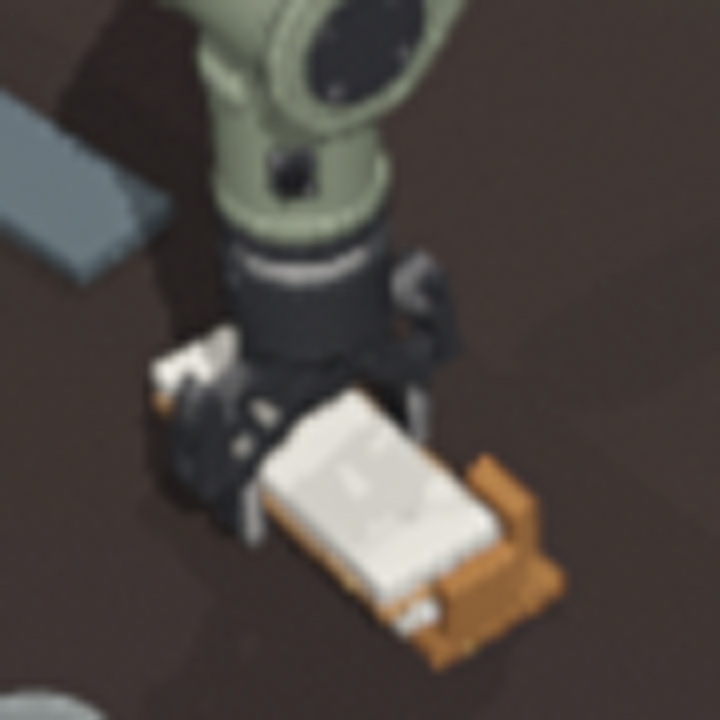

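>>> {"api": "apply_moves", "payload": {
  "targets": [
    [90,0,0,0,0,0,0],
    [80,0,0,0,0,0,0],
    [60,0,0,0,0,0,0],
    [60,0,0,0,0,0,0],
    [60,0,0,0,0,0,0]
  ],
  "grip_force": 25
}}

```text
clock: 16.55
ee_pos: [0.5286, -0.023, 0.0306]
tool_rot: [-0.006, 0.718, 0.696, -0.007]
contact_force: [0.3, 0.6, -1.7]
opening: 0.746
```

```bash
python3 - <<'E'
from plan import *
st()
im=bot.capture("scene");crop("s",im,250,130,90,90,8,"g15")
im=bot.capture("top");crop("s",im,310,150,100,70,8,"g16")
E
```

```text
t 16.55 p [ 0.5286 -0.023   0.0306] yaw 88.17 z [-0.019 -0.001 -1.   ] F [ 0.3  0.6 -1.7] op 0.746 q [-0.06  0.5   1.94 -0.    0.73 -0.03]
```

View pics/g15.png

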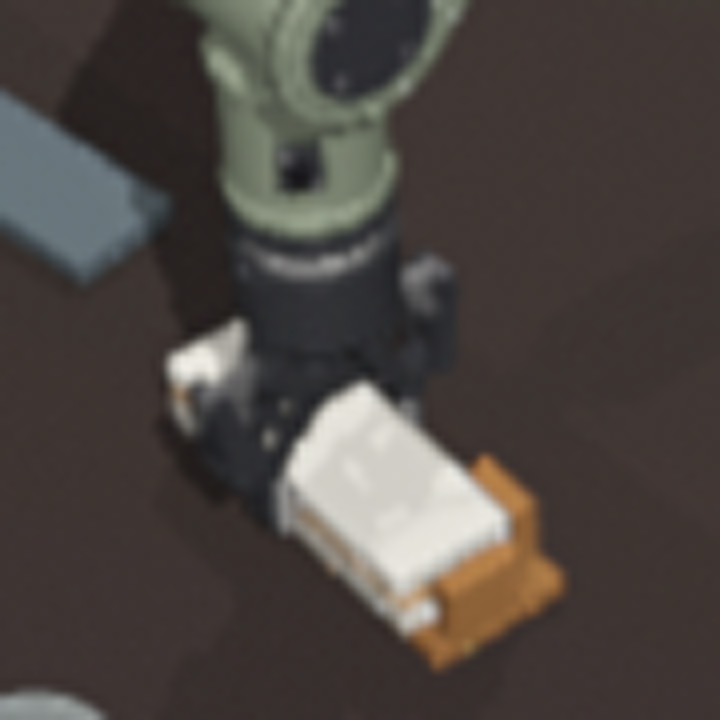

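>>> {"api": "apply_moves", "payload": {
  "targets": [
    [60,0,-2,0,-1,0,0],
    [60,0,-2,0,0,0,0]
  ]
}}

```text
clock: 16.85
ee_pos: [0.5283, -0.0229, 0.0314]
tool_rot: [0.003, 0.718, 0.696, 0.002]
contact_force: [6.8, 1.5, -7.3]
opening: 0.746
```

>>> {"api": "apply_moves", "payload": {
  "targets": [
    [60,0,-2,0,0,0,0],
    [60,0,-2,0,0,0,0]
  ]
}}

```text
clock: 17.05
ee_pos: [0.5282, -0.0228, 0.0317]
tool_rot: [0.007, 0.717, 0.697, 0.005]
contact_force: [4.8, 1.1, -3.1]
opening: 0.748
```

>>> {"api": "apply_moves", "payload": {
  "targets": [
    [60,0,-6,0,0,0,0]
  ]
}}

```text
clock: 17.15
ee_pos: [0.5279, -0.0226, 0.0323]
tool_rot: [0.012, 0.716, 0.698, 0.01]
contact_force: [17.6, 3.3, -12.9]
opening: 0.748
```

```bash
python3 - <<'E'
from plan import *
st()
im=bot.capture("scene");crop("s",im,250,130,90,90,8,"g17")
E
```

```text
t 17.15 p [ 0.5279 -0.0226  0.0323] yaw 88.57 z [ 0.032 -0.003 -0.999] F [ 17.6   3.3 -12.9] op 0.748 q [-0.06  0.48  1.97 -0.    0.66 -0.04]
```

View pics/g17.png

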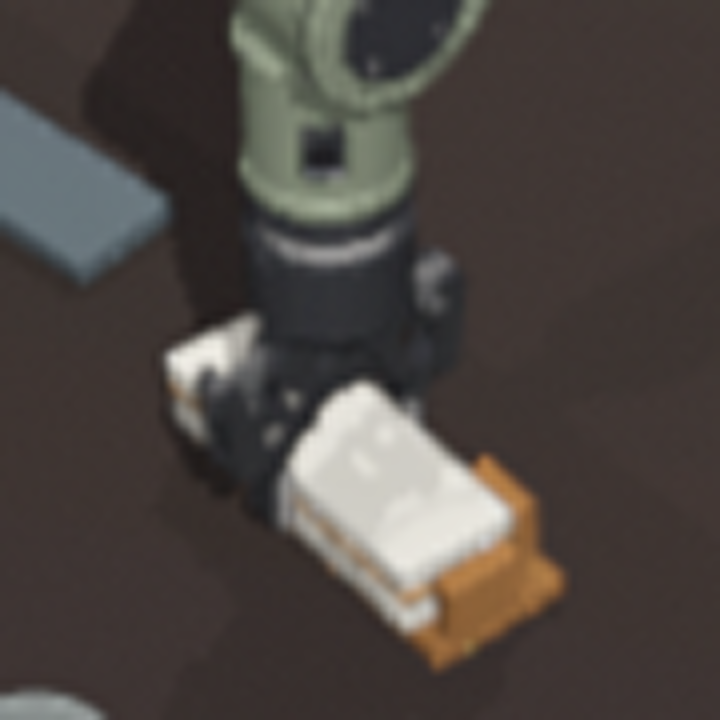

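>>> {"api": "apply_moves", "payload": {
  "targets": [
    [80,0,0,0,0,0,0],
    [100,0,4,0,0.8,0,0],
    [100,0,3,0,0.8,0,0],
    [100,0,0,-10,0,0,0],
    [100,0,0,-30,0,0,0],
    [100,0,0,-40,0,0,0],
    [100,-40,0,-10,0,0,0],
    [100,-45,0,0,0,0,0],
    [60,-45,0,0,0,0,0],
    [0,-30,0,0,0,0,0]
  ]
}}

```text
clock: 18.2
ee_pos: [0.5316, -0.1839, 0.1313]
tool_rot: [0.003, 0.713, 0.701, -0.0]
contact_force: [0.5, 1.1, 0.4]
opening: 0.688
```

```bash
python3 - <<'E'
from plan import *
st()
im=bot.capture("scene");crop("s",im,265,160,64,58,10,"h1")
im=bot.capture("top");crop("s",im,330,160,80,50,10,"h2")
E
```

```text
t 18.2 p [ 0.5316 -0.1839  0.1313] yaw 88.99 z [ 0.003 -0.004 -1.   ] F [0.5 1.1 0.4] op 0.688 q [-0.35  0.4   1.77 -0.    0.96 -0.33]
```

View pics/h1.png

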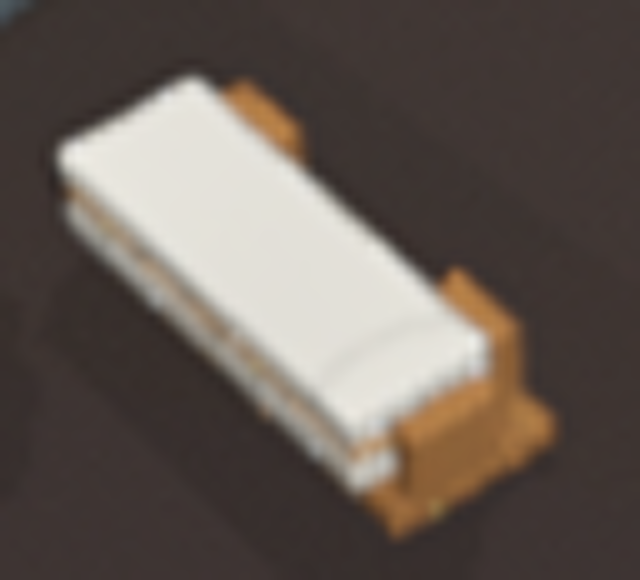

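View pics/h2.png

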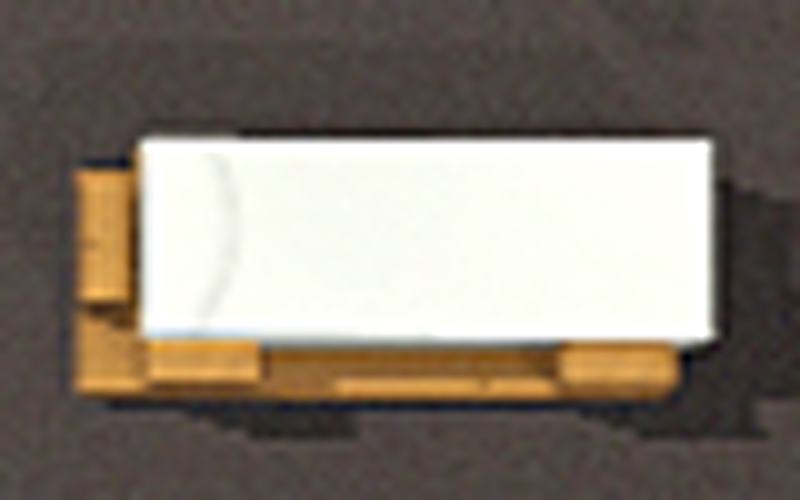

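```bash
python3 - <<'E'
from plan import *
plan(cw(0.0,-.135,.05),Rt(-.033),0,vmax=30)
plan(cw(0.0,-.135,.032),Rt(-.033),0,vmax=30)
E
```

```text
t 18.3 dist 87.8 rot [0.2 0.2 0.7] rows 3
[0, 11.0, -2.9, 27.0, 0.07, 0.08, 0.23]
[0, 10.9, -2.9, 27.0, 0.07, 0.08, 0.23]
[0, 10.9, -2.9, 27.0, 0.07, 0.08, 0.23]
t 18.3 dist 104.6 rot [0.2 0.2 0.7] rows 4
[0, 8.3, -2.2, 24.7, 0.06, 0.06, 0.17]
[0, 8.2, -2.2, 24.7, 0.06, 0.06, 0.17]
[0, 8.2, -2.2, 24.7, 0.06, 0.06, 0.17]
[0, 8.2, -2.2, 24.8, 0.06, 0.06, 0.17]
```

>>> {"api": "apply_moves", "payload": {
  "targets": [
    [0,13,-6,15,0,0,0.8],
    [0,10,-4,25,0,0,0.2],
    [0,5,-2,25,0,0,0],
    [0,0,0,15,0,0,0],
    [0,0,0,0,0,0,0]
  ]
}}

```text
clock: 18.8
ee_pos: [0.5201, -0.1545, 0.0517]
tool_rot: [0.003, 0.722, 0.692, 0.001]
contact_force: [-0.4, 0.4, -0.7]
opening: -0.001
```

```bash
python3 - <<'E'
from plan import *
st();plan(cw(0.0,-.118,.032),Rt(-.033),0,vmax=8)
im=bot.capture("scene");crop("s",im,240,140,90,80,8,"h3")
E
```

```text
t 18.8 p [ 0.5201 -0.1545  0.0517] yaw 87.57 z [ 0.005 -0.003 -1.   ] F [-0.4  0.4 -0.7] op -0.001 q [-0.31  0.47  1.9  -0.    0.76 -0.26]
t 18.8 dist 27.9 rot [ 0.3  0.2 -0.5] rows 4
[0, 4.9, 0.9, 4.9, 0.08, 0.04, -0.14]
[0, 4.9, 0.9, 4.9, 0.08, 0.04, -0.14]
[0, 4.9, 1.0, 4.9, 0.08, 0.04, -0.14]
[0, 4.9, 1.0, 4.9, 0.08, 0.04, -0.14]
```

View pics/h3.png

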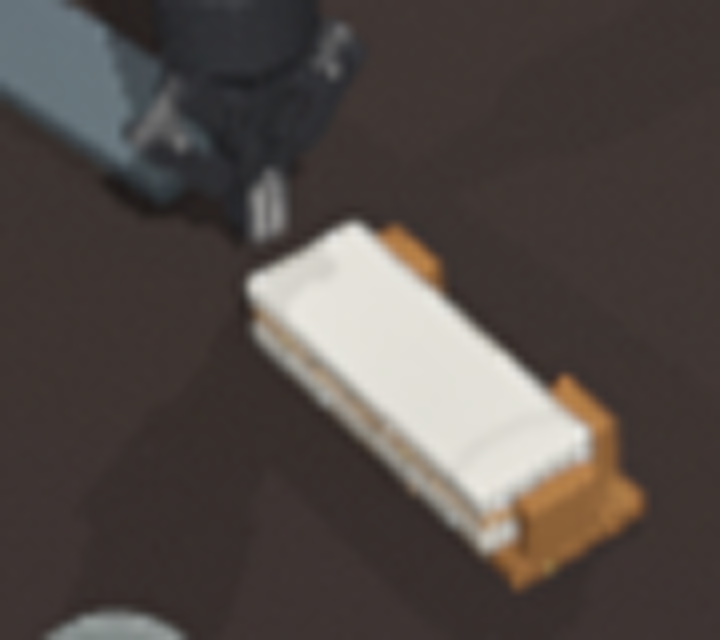

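>>> {"api": "apply_moves", "payload": {
  "targets": [
    [0,0,2,10,0.2,0.1,-0.3],
    [0,3,2,9,0,0,-0.2],
    [0,6,0,0,0,0,0],
    [0,4,0,0,0,0,0],
    [0,0,0,0,0,0,0]
  ]
}}

```text
clock: 19.35
ee_pos: [0.5278, -0.1407, 0.0351]
tool_rot: [0.004, 0.719, 0.695, 0.002]
contact_force: [0.8, -0.4, 0.8]
opening: 0.004
```

>>> {"api": "apply_moves", "payload": {
  "targets": [
    [0,4,0,0,0,0,0],
    [0,4,0,0,0,0,0]
  ]
}}

```text
clock: 19.55
ee_pos: [0.5284, -0.1325, 0.0357]
tool_rot: [0.004, 0.719, 0.695, 0.002]
contact_force: [-0.6, 0.2, 0.3]
opening: 0.001
```

```bash
python3 - <<'E'
from plan import *
st();plan(cw(0.0,-.105,.032),Rt(-.033),0,vmax=4)
im=bot.capture("scene");crop("s",im,240,140,90,80,8,"h4")
E
```

```text
t 19.55 p [ 0.5284 -0.1325  0.0357] yaw 88.1 z [ 0.009 -0.003 -1.   ] F [-0.6  0.2  0.3] op 0.001 q [-0.27  0.5   1.91 -0.    0.72 -0.23]
t 19.55 dist 11.3 rot [ 0.5  0.2 -0. ] rows 3
[0, 3.4, -1.2, 1.2, 0.17, 0.06, -0.0]
[0, 3.4, -1.2, 1.2, 0.17, 0.06, -0.0]
[0, 3.4, -1.2, 1.2, 0.17, 0.06, -0.0]
```

View pics/h4.png

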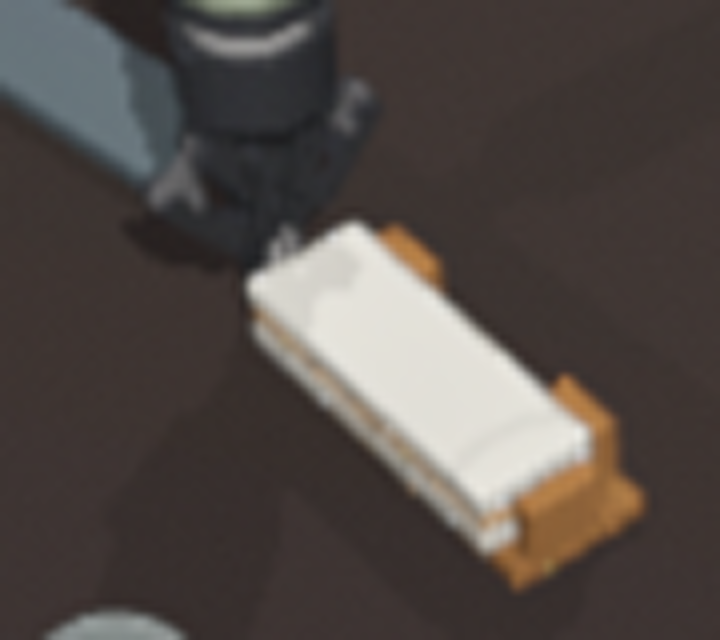

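>>> {"api": "apply_moves", "payload": {
  "targets": [
    [0,4,-1,2,0.4,0.2,0],
    [0,4,-1,1,0,0,0]
  ]
}}

```text
clock: 19.8
ee_pos: [0.5269, -0.1235, 0.0329]
tool_rot: [0.001, 0.719, 0.695, 0.001]
contact_force: [0.3, 0.5, 0.4]
opening: 0.0
```

>>> {"api": "apply_moves", "payload": {
  "targets": [
    [0,3,0,0,0,0,0],
    [0,3,0,0,0,0,0]
  ]
}}

```text
clock: 20.0
ee_pos: [0.5273, -0.1188, 0.0329]
tool_rot: [0.002, 0.718, 0.696, 0.0]
contact_force: [0.2, -7.6, -0.6]
opening: -0.005
```

>>> {"api": "apply_moves", "payload": {
  "targets": [
    [0,3,0,0,0,0,0],
    [0,3,0,0,0,0,0]
  ]
}}

```text
clock: 20.2
ee_pos: [0.5276, -0.1175, 0.033]
tool_rot: [0.006, 0.716, 0.698, -0.003]
contact_force: [-2.4, -18.9, -0.9]
opening: -0.001
```

>>> {"api": "apply_moves", "payload": {
  "targets": [
    [0,5,0,0,0,0,0],
    [0,6,0,0,0,0,0]
  ]
}}

```text
clock: 20.4
ee_pos: [0.5281, -0.1174, 0.0333]
tool_rot: [0.013, 0.712, 0.702, -0.009]
contact_force: [-3.0, -33.6, -1.9]
opening: 0.001
```

```bash
python3 - <<'E'
from plan import *
st()
im=bot.capture("scene");crop("s",im,265,160,64,58,10,"h5")
im=bot.capture("top");crop("s",im,330,160,80,50,10,"h6")
E
```

```text
t 20.4 p [ 0.5281 -0.1174  0.0333] yaw 89.25 z [ 0.006 -0.032 -0.999] F [ -3.  -33.6  -1.9] op 0.001 q [-0.22  0.5   1.93 -0.05  0.7  -0.18]
```

View pics/h5.png

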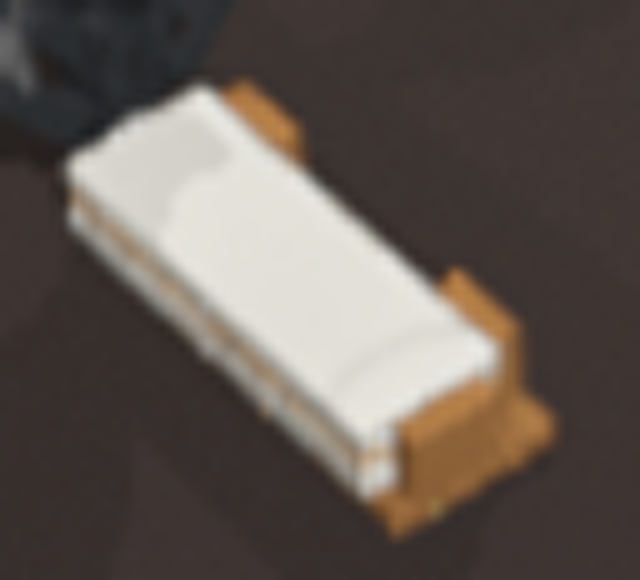

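View pics/h6.png

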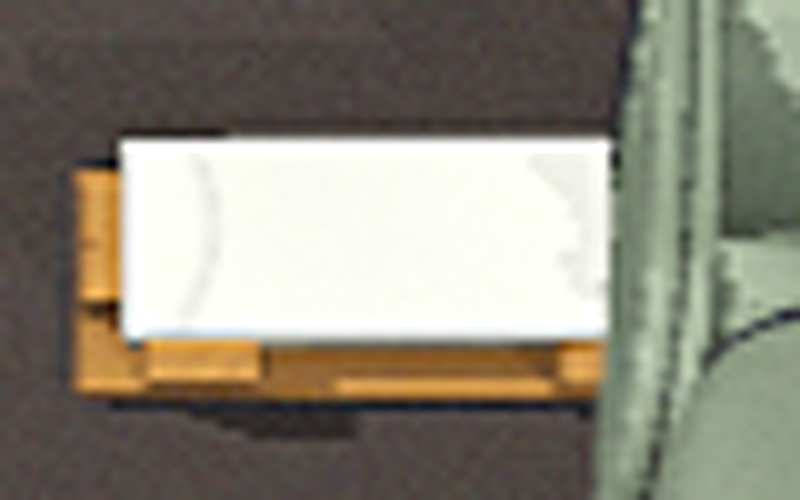

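>>> {"api": "apply_moves", "payload": {
  "targets": [
    [0,-6,0,0,0,0,0],
    [0,-15,0,0,0,-1,0.5],
    [0,-10,0,-20,0,-0.9,0.6],
    [0,0,0,-45,0,0,0],
    [0,0,0,-30,0,0,0],
    [0,-30,0,0,0,0,0]
  ]
}}

```text
clock: 21.1
ee_pos: [0.5248, -0.1741, 0.1329]
tool_rot: [0.024, 0.719, 0.694, -0.023]
contact_force: [-0.1, -0.8, 0.6]
opening: -0.001
```

```bash
python3 - <<'E'
from plan import *
st()
im=bot.capture("scene");crop("s",im,265,160,64,58,10,"h7")
im=bot.capture("top");crop("s",im,330,160,80,50,10,"h8")
E
```

```text
t 21.1 p [ 0.5248 -0.1741  0.1329] yaw 87.96 z [-0.    -0.066 -0.998] F [-0.1 -0.8  0.6] op -0.001 q [-0.31  0.38  1.8  -0.08  0.94 -0.23]
```

View pics/h7.png

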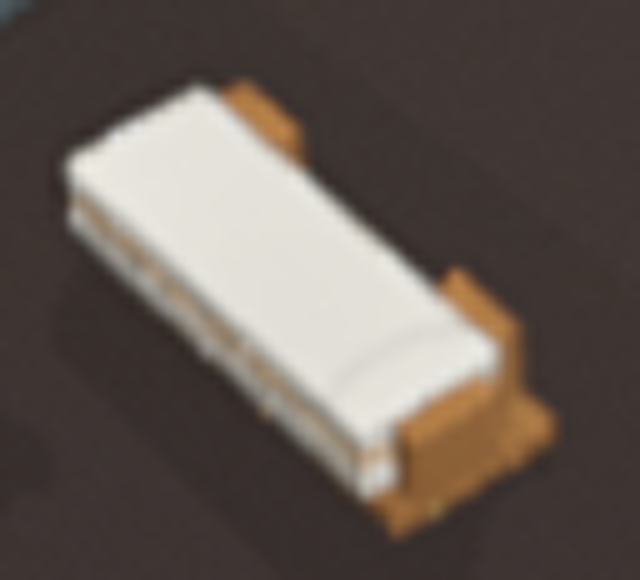

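View pics/h8.png

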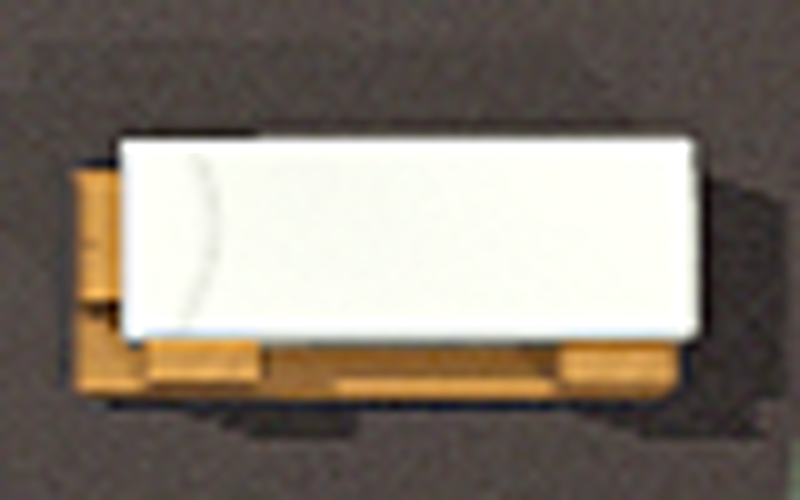

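```bash
python3 - <<'E'
from plan import *
for n,P in dict(utop=(.032,-.09,.048),ubot=(.032,-.09,.034),ltop=(.032,-.09,.026),lbot=(.032,-.09,.012),utop2=(.032,.09,.048),lbot2=(.032,.09,.012),fen=(-.046,-.084,.046),fen2=(-.046,.084,.046),base=(.028,.104,0)).items():
    print(n,((proj("scene",cw(*P))[0]-[265,160]+.5)*10-.5).round(0),((proj("scene",cw(P[0]+.003,P[1],P[2]))[0]-proj("scene",cw(*P))[0])*10).round(1))
im=bot.capture("scene");crop("s",im,265,160,40,40,18,"h9")
E
```

```text
utop [ 73. 156.] [-6.5  3.6]
ubot [ 76. 183.] [-6.5  3.6]
ltop [ 78. 198.] [-6.5  3.6]
lbot [ 81. 223.] [-6.4  3.6]
utop2 [365. 430.] [-6.7  4. ]
lbot2 [369. 497.] [-6.6  4. ]
fen [249.  77.] [-6.3  3.5]
fen2 [525. 323.] [-6.4  3.8]
base [403. 536.] [-6.5  4. ]
```

View pics/h9.png

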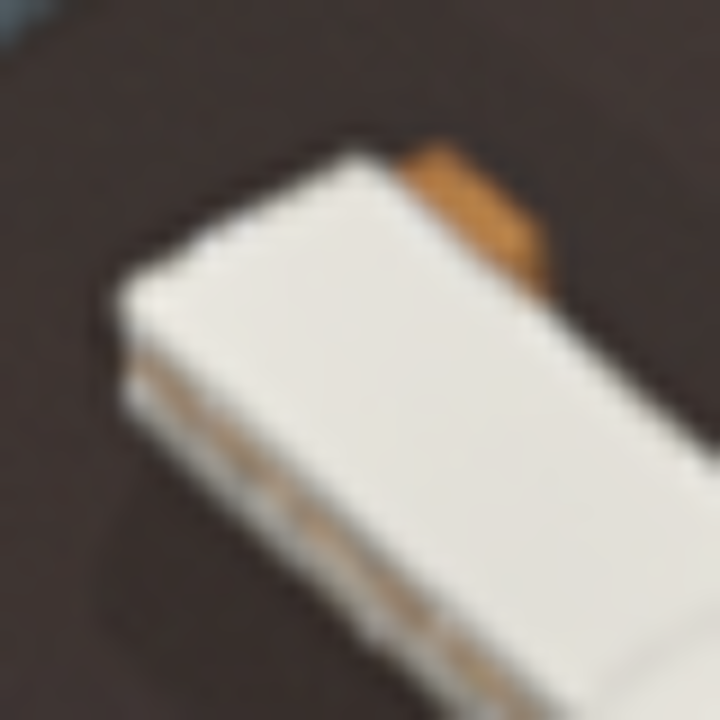

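```bash
python3 - <<'E'
from plan import *
im=bot.capture("scene");crop("s",im,290,190,36,30,22,"h10")
for n,P in dict(utop=(.032,.09,.048),ubot=(.032,.09,.034),ltop=(.032,.09,.026),lbot=(.032,.09,.012),st=(.02,.09,.046),st2=(.02,.104,.046),b=(.028,.104,.012),b0=(.028,.104,0)).items():
    print(n,((proj("scene",cw(*P))[0]-[290,190]+.5)*22-.5).round(0))
E
```

```text
utop [254. 288.]
ubot [257. 345.]
ltop [259. 377.]
lbot [263. 434.]
st [313. 261.]
st2 [366. 310.]
b [334. 471.]
b0 [336. 519.]
```

View pics/h10.png

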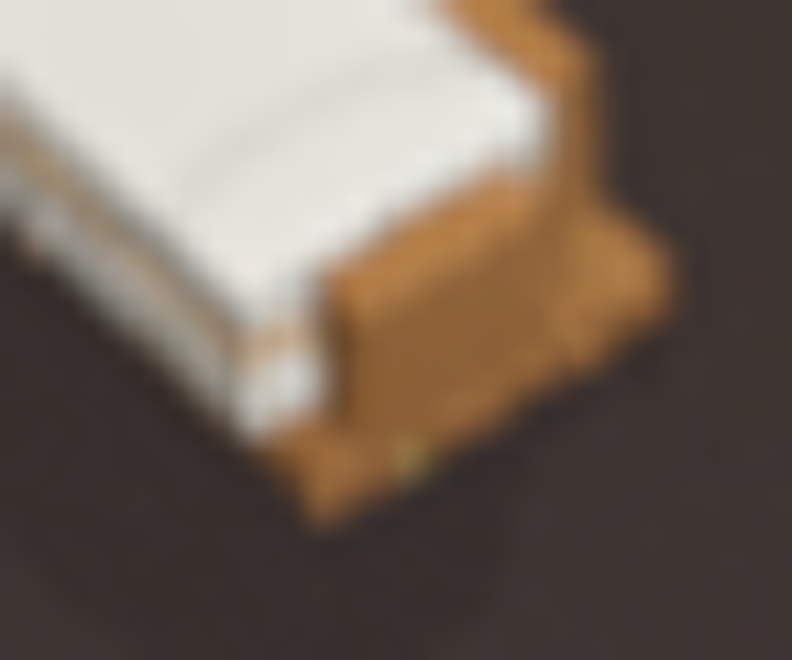

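```bash
python3 - <<'E'
from plan import *
im=bot.capture("top");cv2.imwrite("pics/z.png",im);st()
E
```

```text
t 21.35 p [ 0.5222 -0.175   0.1285] yaw 87.78 z [-0.009 -0.064 -0.998] F [ 0.2 -0.4 -0.3] op 0.002 q [-0.31  0.39  1.81 -0.08  0.94 -0.22]
```

View pics/z.png

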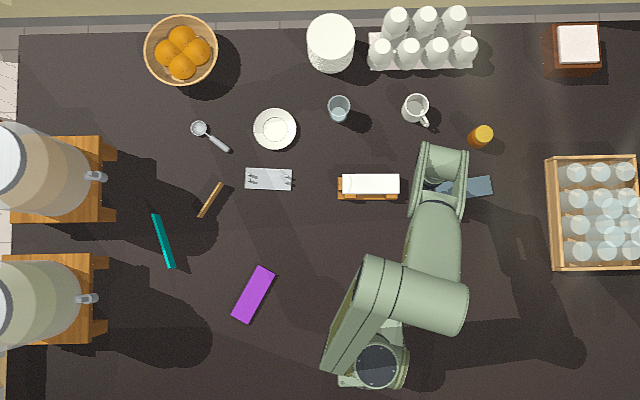

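The stack is flush in the cradle. Mug (415,107), tumbler (339,108), jar (481,136), saucer (275,129) and slate (right end at 490,186) are at their starting pixels, and the arm is clear of everything. I'm handing in.

```bash
python3 - <<'E'
from rig import bot
print(bot.finish_job())
E
```

```text
the job is handed in; nothing more can be done
None
```

The job is handed in at about 21 s of the 72 s allowed; the interface gave no verdict.

**What I did:**
- I took the larger cork board out of the steel rack and tilted it about 51°. I set its edge inside the fence on the lower slab and let it fall flat. It came to rest about 9 mm from the fence, inside the 20 mm allowed.
- I set the white slab on top gently; the wrist force rose by about 23 N at contact.
- I squared all three pieces by gripping the whole stack and pulling it against the fence (about 18 N). Then I pushed its end against the stop (about 34 N) and backed off.

**Last checks:**
- **Stack:** In both camera views the two slabs and the separator line up, flush with the fence and end stop to about 1 mm by eye. No separate contact check confirmed this.
- **Camera model:** It disagreed with the pictures by up to about 1 pixel (3 mm). At the stop end the cradle showed the same offset. At the far end the lower slab's corner read about 0.5 pixel apart from the upper slab's. That corner is blurred, so I took it as a reading error.
- **Surroundings:** The mug, tumbler, jar and saucer were at their starting pixels, and so was the visible end of the slate slab; the arm hid the other end. The arm was clear and the wrist force was near zero.

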